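Punch-mark a tube block with the automatic punch

ROBOT

A 6-joint arm with a two-finger parallel gripper is mounted at the origin on the work surface. World frame = base frame: x ahead of the robot, y to its left, z up, the work surface at z = 0. Lengths are in m, angles in rad, forces in N, time in s.
With the tool pointing down it reaches from about 0.225 to 0.875 m from the base axis. Payload 3.4 kg.
Tool frame: the origin (TCP) lies midway between the tips of the shut fingers; the grasp point (between the pads) lies 19 mm behind it (pinch_z is the distance from the TCP to the grasp point, in m); z points along the fingers, y is the line along which they close (so a half turn about z gives the same grasp; the last joint's range is limited). The gripper opens to 85 mm and grips with 20 to 120 N. Pads are 22 mm wide; open, the fingers measure 114 mm over their backs; the gripper's body (76 mm by 85 mm) begins 54 mm behind the grasp point. The pads swing forward as they close: fully open they stand 13 mm farther back than shut.
Start: joints at [-1.245, 0.276, 1.505, -0, 1.361, -0.121], TCP at [0.248, -0.519, 0.231] pointing down, gripper open.
Joint ranges: [-2.89, 2.89], [-0.75, 2.08], [0.22, 2.7], [-1.18, 4.32], [0.11, 2.71], [-2.7, 2.7]. Speed limits (rad/s): [2.57, 2.57, 3.14, 3.14, 3.14, 3.14].

INTERFACE

Orientations are given as a unit quaternion [w, x, y, z].
In Python, from rig import get_state, get_image, sign_off, pinch_z gives the robot as it stands.
- The arm moves only by the tool send_rows, never from a script. Its argument "steps" is one flat list of numbers, 5 for each row, row after row: the gripper's target within -1 to 1 (fully open at 1, half-way at 0, shut at -1), then the shift along the tool's x, y, z in cm, then the turn about the tool's z in degrees. In form: [gripper, x, y, z, roll, gripper, x, y, z, roll, ...]. A call has 1 to 12 rows; each row shifts and turns the commanded pose from where the row before left it, along the tool's axes as they then stand; what a row does not reach is not made up. A row lasts 1/10 s, in which the tool goes at most 50 mm and 8.59 degrees, less where a joint would pass 70% of its speed; a pose out of reach is approached as far as the arm can. A call is refused whole if a number of a shift passes 5 or a number of a turn 8.59, either way. A call with a gripper value outside its range is refused whole. The fingers move at their own pace and stop on an object; "newtons" is the grip in N (left out, the last holds). Time passes only in rows, so rows that do not move let the fingers close. It gives the time, the measured TCP pose, the force, the opening and the grip force at its end, in the units of the state.
- get_state(): the state, without advancing time (a new reading comes with each control period).
- get_image(name): name is "side" or "top" or "wrist"; returns a dict with "color" (480x640x3 uint8, red, green, blue), "mtx" (3x3 intrinsics, pixels), "k1" (the pictures are not rectified: a ray, as slopes to the right and down, at radius r is drawn at 1 + k1 r^2 times it, then the intrinsics apply), "T" (4x4, takes a point from camera to world coordinates); the wrist camera has in their place "mount" (4x4, takes a point from camera to tool coordinates, whose origin is the TCP and whose axes are the flange's). Camera axes: x right, y down, z forward; pixel columns grow to the right and rows downward; lengths in m; the calibration is good to about 2 mm. A picture is of the moment at which its call begins: read the wrist's pose just before it. There is no depth.
- sign_off(): hands the job in; it is judged then, once.
The state is a dict: "clock": time; "qpos": joint angles; "qd": joint speeds; "effort": joint torques, N m; "position": TCP position; "ee_rot": TCP orientation; "contact_force": force on the tool from outside, world axes, zero at the start; "moment": the same for the moment, N m; "width": finger opening in m; "gripper_force": force on a finger pad.
Only numpy, scipy, OpenCV 4.12 (cv2) and the standard library are available. Lean on these libraries where they do the work, as an engineer would, in place of code of your own. Each camera call takes 0.05 s, during which the arm holds its last target. There are 200 camera calls.

TASK

Lay the aluminium tube block that has a blank end (six holes, not ten) lengthwise and squarely in the middle of the flat steel anvil and let go of it. Then take the automatic punch from its sloping rest, hold it upright with its tip in the small engraved ring on the block's blank end, press straight down until it snaps there and nowhere else, and lay the punch back in its rest. The block stays on the anvil, and everything else stays where it is.

Things in the scene. Friction and masses are not known exactly. Their poses are not given: they have to be found in the camera images.
- block: Aluminium tube block to be marked, 50 mm (x) x 110 mm (y) x 40 mm high, about 0.5 kg, with six 16 mm holes 28 mm deep towards -y and a blank flat end towards +y. Origin at the centre of its underside, z up. Grip it across its 50 mm width (fingers closing along x).
- block_mark (a point): Centre of the engraved ring (16 mm across) on the top of the block's blank end: at (0, 34, 40) mm in the block's frame. The punch tip belongs here.
- anvil: Fixed flat steel anvil plate, 90 mm (x) x 150 mm (y), its top 20 mm above the bench. Origin at the centre of its underside, z up, y along its length. The block's y axis is to lie along the anvil's y axis, either way round, block centre over anvil centre.
- punch: Automatic punch: steel sleeve, 26 mm diameter 48 to 142 mm from the tip, narrowing to the cap end (150 mm) and to a nose (34 mm); below it a 10 mm plunger. 0.23 kg. Origin at the tip (plunger out), z from tip to cap. Starts in its rest, leaning 35 degrees. Grip the ringed part, about 120 mm from the tip and clear of the trough, fingers pointing along the punch.
- punch_cap (a point): Centre of the punch's cap end, at (0, 0, 150) mm in the punch's frame.
- punch_tip (a point): Point of the punch's plunger; moves with the plunger (z = 0 in the punch's frame when the plunger is out).
- plunger (a joint): How far the plunger is pushed into the punch, m: 0 out, 0.012 fully in (hard stop). The push needed rises from 5 N to about 11 N at 3 to 5 mm, then gives way, to 6 N at 9 mm and 4 N just before the stop: the snap; past 9 mm it has tripped. The spring pushes it out again when lifted.
- rest: Fixed grey punch rest: base 130 (x) x 90 (y) x 12 mm with an open trough tilted 35 degrees, its top leaning to the rest's -x, open towards +x and up. Origin: centre of the underside, z up. Trough 36 mm wide inside; floor 13 mm behind the punch's axis, up to 98 mm along it; side walls 8 mm thick, up to 80 mm; a foot plate stops the tip at 0.
- rest_seat (a point): Where the punch's tip lies in the rest: at (40, 0, 32) mm in the rest's frame.
- rest_top (a point): Where the punch's cap end lies when it is in the rest: 150 mm from rest_seat along the trough, at (-46, 0, 154.9) mm in the rest's frame.
- full_block: Bystander: aluminium block of the same outer size as the block to mark (50 x 110 x 40 mm), but with ten holes all over its top and no blank end. Origin at the centre of its underside, z up, y along its length.
- mortar: Bystander: white ceramic mortar, 110 mm across, 60 mm high, its pestle leaning out to 105 mm height. Origin at the centre of its underside.
- bottle: Bystander: amber bottle, 64 mm diameter, 150 mm high. Origin at the centre of its underside.
- jar: Bystander: clear jar with white cap, 60 mm diameter, 85 mm high. Origin at the centre of its underside.
- tin: Bystander: round aluminium tin, 63 mm diameter, 44 mm high. Origin at the centre of its underside.
- scoop: Bystander: blue plastic scoop, 170 mm long, lying flat. Origin at its middle, x along it.

How it is judged:
By the outcome, as a careful person would: the job done as asked, in the order asked, and still so for the second after the job is handed in, with the robot touching nothing.
It also fails if it takes over 58 s, if anything falls off the work surface, if the arm or the gripper's body presses on something with over 40 N, if the wrist force passes 120 N, or if a joint passes its speed limit or range.

## Working session

There is one attempt and no reset: what is moved stays moved. The work goes in short steps, Python scripts to look and compute and a tool call to move; the robot and the scene stay as the last step left them, time stands still between calls to the robot, and variables do not carry over. Pictures are saved under pics/ and viewed, at most 10 in all, crops included, and the job is handed in when it is done.

Besides the shell and the picture viewer there is one more tool, called after "Call:" by a JSON object that holds its "method" and its "body", one argument or row to a line. send_rows: Moves the arm, as the interface text tells. Its arguments: {"type":"object","properties":{"steps":{"type":"array"},"newtons":{"type":"number"}},"required":["steps"]}

```bash
mkdir -p pics; ls
python3 - <<'E'
from rig import *
import cv2,numpy as np
np.set_printoptions(precision=4,suppress=True)
print(get_state(),pinch_z)
for n in ("side","top","wrist"):
    d=get_image(n); cv2.imwrite(f"pics/{n}0.png",d["color"][:,:,::-1])
    print(n,{k:v for k,v in d.items() if k!="color"})
E
```

```text
pics
{'clock': 0.0, 'qpos': array([-1.245 ,  0.2766,  1.5061,  0.    ,  1.3607, -0.121 ]), 'qd': array([-0.0006, -0.0014,  0.0001, -0.0002, -0.0004,  0.0002]), 'effort': array([ -0.    , -41.6775, -24.5806,  -0.0004,   0.0111,  -0.    ]), 'position': array([ 0.2483, -0.518 ,  0.2304]), 'ee_rot': array([-0.0009,  0.9752,  0.2215, -0.0001]), 'contact_force': array([-0.0533,  0.7533,  0.27  ]), 'moment': array([-0.0141,  0.0018,  0.0687]), 'gripper_force': 0.0, 'width': 0.08528040280697537} 0.0187
side {'mtx': array([[446.5184,   0.    , 316.2001],
       [  0.    , 446.5184, 243.5887],
       [  0.    ,   0.    ,   1.    ]]), 'k1': -0.059237052828151955, 'T': array([[ 0.9931, -0.0479,  0.1069,  0.506 ],
       [-0.1167, -0.4799,  0.8695, -0.7834],
       [ 0.0097, -0.876 , -0.4822,  0.5671],
       [ 0.    ,  0.    ,  0.    ,  1.    ]])}
top {'mtx': array([[512.6456,   0.    , 321.8973],
       [  0.    , 512.6456, 233.5834],
       [  0.    ,   0.    ,   1.    ]]), 'k1': -0.05688484866927738, 'T': array([[ 0.0276, -0.9891,  0.1445,  0.4174],
       [-0.9996, -0.0289, -0.0069,  0.0505],
       [ 0.011 , -0.1442, -0.9895,  1.3003],
       [ 0.    ,  0.    ,  0.    ,  1.    ]])}
wrist {'mtx': array([[412.8354,   0.    , 318.9491],
       [  0.    , 412.8354, 235.5272],
       [  0.    ,   0.    ,   1.    ]]), 'k1': 0.02265681649995088, 'mount': array([[ 0.0003, -0.9648, -0.2631,  0.0659],
       [ 1.    ,  0.0003, -0.    ,  0.0002],
       [ 0.0001, -0.2631,  0.9648, -0.1421],
       [ 0.    ,  0.    ,  0.    ,  1.    ]])}
```

View pics/top0.png

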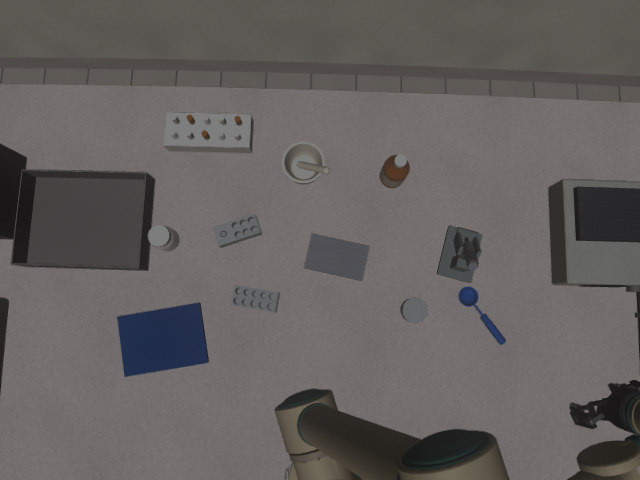

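View pics/side0.png

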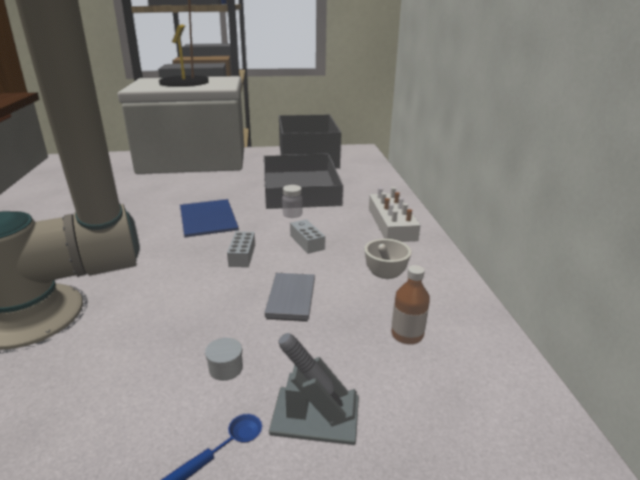

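The top view shows the six-hole block at (238,231) with its blank end to the left, the anvil at (337,257), and the punch and rest at (460,253). The side view shows the punch leaning towards the robot, cap at (290,343). The ten-hole block is at (257,299).

```bash
cat > h.py <<'E'
import numpy as np, cv2
from rig import *
from scipy.spatial.transform import Rotation as R
np.set_printoptions(precision=4,suppress=True)
def pose(s):
    T=np.eye(4); q=s["ee_rot"]; T[:3,:3]=R.from_quat([q[1],q[2],q[3],q[0]]).as_matrix(); T[:3,3]=s["position"]; return T
def shot(n,f=None):
    s=get_state(); d=get_image(n)
    if n=="wrist": d["T"]=pose(s)@d["mount"]
    if f: cv2.imwrite("pics/"+f,d["color"][:,:,::-1])
    return d
def rays(d,uv):
    p=cv2.undistortPoints(np.array(uv,float).reshape(-1,1,2),d["mtx"],np.array([d["k1"],0,0,0.]))[:,0]
    v=np.c_[p,np.ones(len(p))]@d["T"][:3,:3].T
    return d["T"][:3,3],v
def onplane(d,uv,z):
    o,v=rays(d,uv); return o+v*((z-o[2])/v[:,2])[:,None]
def tri(obs):  # [(d,uv)...] -> point, residual
    A=np.zeros((3,3));b=np.zeros(3);L=[]
    for d,uv in obs:
        o,v=rays(d,[uv]); v=v[0]/np.linalg.norm(v[0]); P=np.eye(3)-np.outer(v,v); A+=P;b+=P@o;L.append((P,o))
    x=np.linalg.solve(A,b); return x,[np.linalg.norm(P@(x-o)) for P,o in L]
def proj(d,X):
    T=np.linalg.inv(d["T"]); r,_=cv2.Rodrigues(T[:3,:3])
    return cv2.projectPoints(np.array(X,float).reshape(-1,3),r,T[:3,3],d["mtx"],np.array([d["k1"],0,0,0.]))[0][:,0]
E
python3 - <<'E'
from h import *
t=shot("top");s=shot("side")
print("block top",onplane(t,[(238,230),(223,234),(246,227)],.04))
print("anvil",onplane(t,[(337,257),(312,234),(369,245),(362,280),(305,267)],.02))
print("full",onplane(t,[(257,298)],.04), "jar",onplane(t,[(160,237)],.08))
print("cap tri",tri([(t,(466,236)),(s,(288,342))]))
print("block tri",tri([(t,(238,230)),(s,(308,233))]))
print("anvil tri",tri([(t,(337,257)),(s,(291,294))]))
print("rest base",onplane(t,[(452,226),(481,233),(472,281),(438,276)],.012))
c=t["color"][205:325,200:500]; cv2.imwrite("pics/tc.png",cv2.resize(c[:,:,::-1],None,fx=2.6,fy=2.6,interpolation=cv2.INTER_CUBIC))
E
```

```text
block top [[0.6043 0.2505 0.04  ]
 [0.5931 0.2873 0.04  ]
 [0.6124 0.231  0.04  ]]
anvil [[ 0.546   0.0021  0.02  ]
 [ 0.6025  0.0665  0.02  ]
 [ 0.5787 -0.0779  0.02  ]
 [ 0.4902 -0.0617  0.02  ]
 [ 0.5186  0.0815  0.02  ]]
full [[0.4379 0.1957 0.04  ]] jar [[0.5758 0.4316 0.08  ]]
cap tri (array([ 0.5587, -0.2904,  0.1405]), [np.float64(0.03177638790457442), np.float64(0.031776387904574176)])
block tri (array([0.6089, 0.2528, 0.0252]), [np.float64(0.0024591955580354472), np.float64(0.0024591955580356584)])
anvil tri (array([0.5482, 0.0018, 0.0113]), [np.float64(0.0012268552509096691), np.float64(0.0012268552509097353)])
rest base [[ 0.6348 -0.2911  0.012 ]
 [ 0.6189 -0.3661  0.012 ]
 [ 0.4955 -0.3411  0.012 ]
 [ 0.5059 -0.2544  0.012 ]]
```

View pics/tc.png

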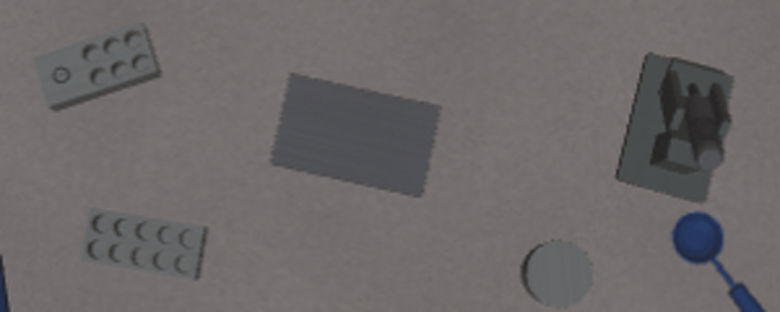

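The crop shows the ring on the target block at (61,75), the anvil corners clearly, and the punch cap at (711,152). I'll set out for a point above the block.

Call:
{"method": "send_rows", "body": {
  "steps": [1, 3.6, -3, 0, 0, 1, 3.6, -3, 0, 0, 1, 3.6, -3, 0, 0, 1, 3.6, -3, 0, 0, 1, 3.6, -3, 0, 0, 1, 3.6, -3, 0, 0, 1, 3.6, -3, 0, 0, 1, 3.6, -3, 0, 0, 1, 3.6, -3, 0, 0, 1, 3.6, -3, 0, 0, 1, 3.6, -3, 0, 0, 1, 3.6, -3, 0, 0],
  "newtons": 60
}}

```text
clock: 1.45
position: [0.4829, -0.0054, 0.2315]
ee_rot: [0.0, 0.975, 0.222, 0.0]
contact_force: [0.8, -1.2, 0.2]
width: 0.0859
gripper_force: 0.0
```

Call:
{"method": "send_rows", "body": {
  "steps": [1, 3.6, -3, 0, 0, 1, 3.6, -3, 0, 0, 1, 3.6, -3, 0, 0, 1, 3.6, -3, 0, 0, 1, 3.6, -3, 0, 0, 1, 3.6, -3, 0, 0, 1, 0, 0, 0, -8.3, 1, 0, 0, 0, -8.3, 1, 0, 0, 0, -8.3, 1, 0, 0, 0, -8.3, 1, 0, 0, 0, -8.3, 1, 0, 0, 0, -8.3]
}}

```text
clock: 2.65
position: [0.5994, 0.2484, 0.231]
ee_rot: [-0.0, 0.789, 0.614, -0.0]
contact_force: [-1.0, 0.1, 0.1]
width: 0.085
gripper_force: 0.0
```

Call:
{"method": "send_rows", "body": {
  "steps": [1, 0, 0, 0, -8.3, 1, 0, 0, 0, -8.3, 1, 0, 0, 0, -8.3, 1, 0, 0, 0, -8.3, 1, 0, 0, 0, 0, 1, 0, 0, 0, 0]
}}

```text
clock: 3.25
position: [0.5995, 0.2484, 0.2311]
ee_rot: [-0.0, 0.585, 0.811, -0.0]
contact_force: [0.1, 0.4, -0.4]
width: 0.0855
gripper_force: 0.0
```

Run:
```python
from h import *
s=get_state();print(s["clock"],s["position"],s["ee_rot"],s["qpos"],s["contact_force"])
shot("wrist","w1.png")
```

```text
3.25 [0.5995 0.2484 0.2311] [-0.0001  0.5848  0.8112 -0.0001] [ 0.2857  0.3882  1.336  -0.0001  1.4177 -0.0359] [ 0.106   0.4182 -0.4444]
```

View pics/w1.png

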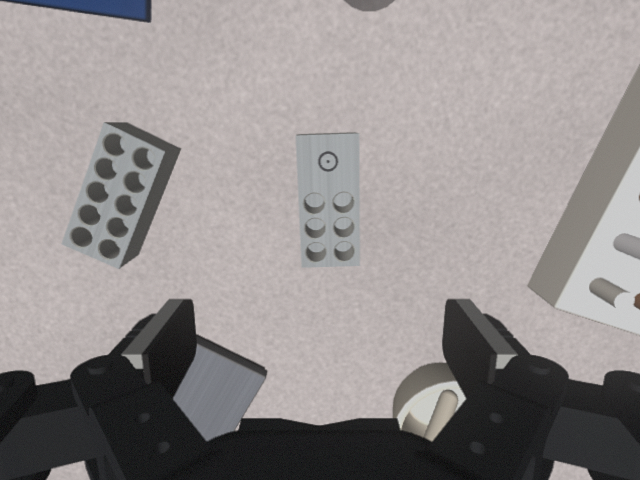

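The wrist view shows the block's top with corners (297,134), (358,133), (359,265) and (302,266), the ring at (328,161), and the anvil at lower left.

Run:
```python
from h import *
w=shot("wrist");t=shot("top")
g=cv2.cvtColor(w["color"],cv2.COLOR_RGB2HSV)
print(g[180,310],g[100,330],g[300,320])
print("ring tri",tri([(w,(328,161)),(t,(223.5,233.8))]))
c=onplane(w,[(297,134),(358,133),(359,265),(302,266)],.04); r=onplane(w,[(328,161)],.04)[0]
print(c,c.mean(0),r)
for a,b in((0,1),(1,2),(2,3),(3,0)):
    v=c[b]-c[a];print(np.linalg.norm(v),np.degrees(np.arctan2(v[1],v[0])))
T=pose(get_state()); print("tool y ang",np.degrees(np.arctan2(T[1,1],T[0,1])))
print("centre in tool",np.linalg.inv(T)@np.r_[c.mean(0),1])
```

```text
[ 98   6 162] [  3  14 187] [  7  13 183]
ring tri (array([0.5937, 0.2857, 0.0414]), [np.float64(0.00026499604186452675), np.float64(0.00026499604186466325)])
[[0.5643 0.2976 0.04  ]
 [0.6093 0.3134 0.04  ]
 [0.6474 0.211  0.04  ]
 [0.6015 0.1947 0.04  ]] [0.6056 0.2542 0.04  ] [0.594  0.2855 0.04  ]
0.047750568190435196 19.372511053598444
0.1092920318140054 -69.62937627348701
0.04865123484477155 -160.460039279838
0.10942223446987859 109.89789382478443
tool y ang 18.511580206703456
centre in tool [0.0035 0.0077 0.1912 1.    ]
```

Call:
{"method": "send_rows", "body": {
  "steps": [1, 0.35, 0.77, 2, -1.2, 1, 0, 0, 4, 0, 1, 0, 0, 4, 0, 1, 0, 0, 4, 0, 1, 0, 0, 4, 0, 1, 0, 0, 2.5, 0, 1, 0, 0, 1.5, 0, 1, 0, 0, 0.5, 0, -1, 0, 0, 0, 0, -1, 0, 0, 0, 0, -1, 0, 0, 0, 0, -1, 0, 0, 0, 0],
  "newtons": 60
}}

```text
clock: 4.6
position: [0.6067, 0.2545, 0.008]
ee_rot: [0.001, 0.575, 0.818, 0.001]
contact_force: [-0.7, 1.0, 3.9]
width: 0.0488
gripper_force: 66.1
```

Call:
{"method": "send_rows", "body": {
  "steps": [-1, 0, 0, 0, 0, -1, 0, 0, 0, 0, -1, 0, 0, 0, 0, -1, 0, 0, 0, 0]
}}

```text
clock: 5.0
position: [0.6067, 0.2545, 0.008]
ee_rot: [0.001, 0.575, 0.818, 0.001]
contact_force: [-0.2, -0.2, 6.7]
width: 0.0494
gripper_force: 66.4
```

Call:
{"method": "send_rows", "body": {
  "steps": [-1, 0, 0, -2, 0, -1, 0, 0, -4, 0, -1, 0, 0, -4, 0, -1, -3.2, -2, -4, 0, -1, -4.2, -2.5, -3, 0, -1, -4.2, -2.5, -3, 0, -1, -4.2, -2.5, 0, 0, -1, -4.2, -2.5, 0, 0, -1, -4.2, -2.5, 0, 0, -1, -4.2, -2.5, 0, 0, -1, -4.2, -2.5, 0, 0, -1, 0, 0, 0, 8]
}}

```text
clock: 6.2
position: [0.5337, -0.1093, 0.194]
ee_rot: [0.0, 0.634, 0.773, -0.003]
contact_force: [-0.2, 0.7, -4.7]
width: 0.0491
gripper_force: 65.3
```

Call:
{"method": "send_rows", "body": {
  "steps": [-1, 0, 0, 0, 8, -1, 0, 0, 0, 8, -1, 0, 0, 0, 6, -1, 0, 0, 0, 0, -1, 0, 0, 0, 0]
}}

```text
clock: 6.7
position: [0.5351, -0.1028, 0.1943]
ee_rot: [-0.001, 0.766, 0.642, -0.0]
contact_force: [0.2, 0.1, -5.5]
width: 0.0493
gripper_force: 65.3
```

Run:
```python
from h import *
s=get_state();print(s["clock"],s["position"],s["ee_rot"],s["qpos"],s["width"])
shot("wrist","w2.png")
```

```text
6.7 [ 0.5351 -0.1028  0.1943] [-0.0006  0.7665  0.6423 -0.0004] [-0.3174  0.2554  1.6289 -0.0001  1.2589 -0.1415] 0.04934668727150693
```

View pics/w2.png

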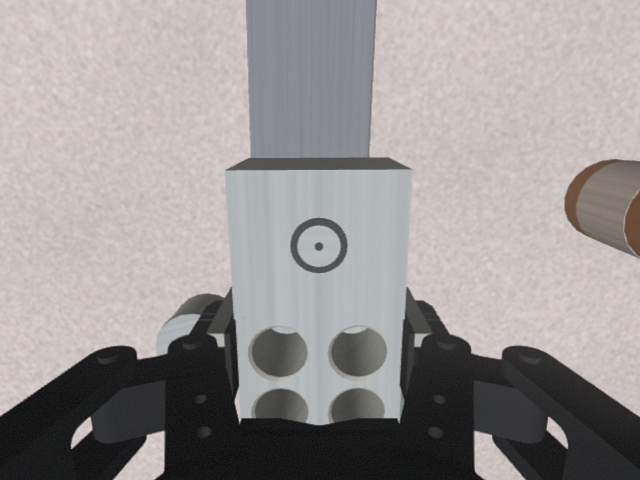

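The held block's ring is at (319,245). Beyond it are the anvil's side edges, at columns 247–250 and 370–375, but its far end is out of view. I'll back off to see it.

Call:
{"method": "send_rows", "body": {
  "steps": [-1, -3, 0, -1.5, 0, -1, -3, 0, -1.5, 0, -1, 0, 0, 0, 0, -1, 0, 0, 0, 0]
}}

```text
clock: 7.15
position: [0.525, -0.1622, 0.225]
ee_rot: [-0.0, 0.767, 0.641, 0.0]
contact_force: [-0.7, 1.0, -4.7]
width: 0.0493
gripper_force: 65.3
```

Run:
```python
from h import *
w=shot("wrist","w3.png");t=shot("top")
T=pose(get_state())
def run(d,lo,hi,name,seed,z,roi=None):
    h=cv2.cvtColor(d["color"],cv2.COLOR_RGB2HSV)
    m=cv2.inRange(h,np.array(lo),np.array(hi))
    m=cv2.morphologyEx(m,cv2.MORPH_OPEN,np.ones((3,3)))
    n,l=cv2.connectedComponents(m); k=(l==l[seed[1],seed[0]]).astype(np.uint8)
    ys,xs=np.nonzero(k); print(name,h[seed[1],seed[0]],k.sum(),xs.min(),xs.max(),ys.min(),ys.max())
    return k
print(w["color"][60,310],w["color"][60,150],t["color"][257,337],t["color"][225,337])
k=run(w,(90,5,0),(130,90,255),"wrist",(310,70),.02)
for y in range(0,170,10):
    x=np.nonzero(k[y])[0]; print(y,(x.min(),x.max()) if len(x) else None,end=" ")
k=run(t,(90,5,0),(140,90,255),"top",(337,257),.02)
r=cv2.minAreaRect(cv2.findContours(k,0,1)[0][0]);print(r)
b=onplane(t,cv2.boxPoints(r),.02);print(b,b.mean(0))
for i in range(2):print(np.linalg.norm(b[i+1]-b[i]),np.degrees(np.arctan2(*(b[i+1]-b[i])[1::-1])))
```

```text
[133 135 141] [199 190 188] [84 85 90] [121 115 114]
wrist [110  16 142] 10329 250 367 0 90
0 (np.int64(250), np.int64(367)) 10 (np.int64(250), np.int64(366)) 20 (np.int64(251), np.int64(366)) 30 (np.int64(251), np.int64(365)) 40 (np.int64(251), np.int64(365)) 50 (np.int64(251), np.int64(365)) 60 (np.int64(252), np.int64(364)) 70 (np.int64(252), np.int64(364)) 80 (np.int64(252), np.int64(364)) 90 (np.int64(323), np.int64(360)) 100 None 110 None 120 None 130 None 140 None 150 None 160 None top [115  17  90] 2068 305 368 234 279
((336.4647216796875, 256.6588134765625), (59.113555908203125, 35.142738342285156), 12.528807640075684)
[[ 0.5176  0.0844  0.02  ]
 [ 0.6048  0.068   0.02  ]
 [ 0.5764 -0.0782  0.02  ]
 [ 0.4896 -0.0605  0.02  ]] [0.5471 0.0035 0.02  ]
0.08872143640859827 -10.654547389788425
0.14899136040943098 -100.98214908238704
```

Run:
```python
from h import *
w=shot("wrist")
L=onplane(w,[(249.5,0),(251.5,80)],.02);Rr=onplane(w,[(367.5,0),(364.5,80)],.02)
for e in(L,Rr):
    v=e[0]-e[1];print(e[:, :2].tolist(),np.degrees(np.arctan2(v[1],v[0])))
T=pose(get_state());print("toolx ang",np.degrees(np.arctan2(T[1,0],T[0,0])))
# centre line
m=(L+Rr)/2;v=m[0]-m[1];v/=np.linalg.norm(v);c=np.array([.5471,.0035,.02])
n=np.array([-v[1],v[0],0]);print("lateral of top centre rel wrist axis",(c-m.mean(0))@n, "width",abs((Rr[0]-L[0])@n))
# block in hand (tool frame at TCP): top at z=-.032 tool
d=dict(w);d["T"]=w["mount"]
p=onplane(d,[(319,245),(228,169),(411,169)],-.032);print("ring,corners in tool",p)
print("c in tool",np.linalg.inv(T)@np.r_[c,1])
```

```text
[[0.5000065405843143, 0.00012263672956026872], [0.4891058565399211, -0.054641634102494493]] 78.74255954575538
[[0.5869007864571031, -0.015389426066400216], [0.5765881050055706, -0.07025475335614467]] 79.35468968024843
toolx ang 79.86310371680065
lateral of top centre rel wrist axis -0.001464849011363862 width 0.08825871076202176
ring,corners in tool [[ 0.0333 -0.0004 -0.032 ]
 [ 0.0543 -0.0245 -0.032 ]
 [ 0.0543  0.0239 -0.032 ]]
c in tool [ 0.1657 -0.0065  0.2044  1.    ]
```

Call:
{"method": "send_rows", "body": {
  "steps": [-1, 4, -0.2, 0, 0, -1, 4, -0.2, 0, 0, -1, 4, -0.2, 2, 0, -1, 3.6, -0.1, 4, 0, -1, 1, 0, 4, 0.8, -1, 0, 0, 4, 0, -1, 0, 0, 3, 0, -1, 0, 0, 1.5, 0, -1, 0, 0, 0.5, 0, -1, 0, 0, 0.3, 0, -1, 0, 0, 0, 0]
}}

```text
clock: 8.4
position: [0.5479, 0.0003, 0.0353]
ee_rot: [0.0, 0.771, 0.636, 0.0]
contact_force: [-0.2, -0.5, -4.2]
width: 0.049
gripper_force: 65.0
```

Run:
```python
from h import *
s=get_state();T=pose(s);print(s["position"],s["contact_force"])
p=T@np.array([-.0007,-.0003,0,1]);a=np.radians(79.1);e=p[:3]-np.array([.5463,.0036,0])
print("block-anvil along,across mm",1e3*(e[0]*np.cos(a)+e[1]*np.sin(a)),1e3*(-e[0]*np.sin(a)+e[1]*np.cos(a)),np.degrees(np.arctan2(T[1,0],T[0,0])))
```

```text
[0.5479 0.0003 0.0353] [-0.1663 -0.4741 -4.1992]
block-anvil along,across mm -3.675253203650822 -1.863930929492085 79.02761950296627
```

Call:
{"method": "send_rows", "body": {
  "steps": [-1, 0.36, -0.18, 0, 0, -1, 0, 0, 0.5, 0, -1, 0, 0, 0.25, 0, -1, 0, 0, 0, 0, -1, 0, 0, 0, 0]
}}

```text
clock: 8.9
position: [0.5465, 0.004, 0.0279]
ee_rot: [0.0, 0.772, 0.636, 0.0]
contact_force: [-1.1, 0.3, 2.0]
width: 0.0494
gripper_force: 66.0
```

Run:
```python
from h import *
s=get_state();T=pose(s);print(s["position"],s["contact_force"])
p=T@np.array([-.0007,-.0003,0,1]);a=np.radians(79.1);e=p[:3]-np.array([.5463,.0036,0])
print("block-anvil along,across mm",1e3*(e[0]*np.cos(a)+e[1]*np.sin(a)),1e3*(-e[0]*np.sin(a)+e[1]*np.cos(a)),np.degrees(np.arctan2(T[1,0],T[0,0])))
```

```text
[0.5465 0.004  0.0279] [-1.1201  0.2599  1.9587]
block-anvil along,across mm -0.27837375689383653 0.19037471174026693 79.00025163553983
```

Call:
{"method": "send_rows", "body": {
  "steps": [1, 0, 0, 0, 0, 1, 0, 0, 0, 0, 1, 0, 0, 0, 0, 1, 0, 0, 0, 0, 1, 0, 0, -1, 0, 1, 0, 0, -3, 0, 1, 0, 0, -4.5, 0, 1, 0, 0, -4.5, 0, 1, -2, 0, -4.5, 0, 1, -3, 0, -4.5, 0, 1, -1, 0, 0, 0, 1, 0, 0, 0, 0]
}}

```text
clock: 10.1
position: [0.5353, -0.054, 0.2455]
ee_rot: [0.001, 0.772, 0.635, 0.001]
contact_force: [0.4, 0.4, 0.1]
width: 0.0854
gripper_force: 0.0
```

Run:
```python
from h import *
s=get_state();print(s["clock"],s["position"],s["ee_rot"],s["width"])
shot("wrist","w4.png")
```

```text
10.1 [ 0.5353 -0.054   0.2455] [0.0014 0.7723 0.6353 0.0008] 0.0854025304481858
```

View pics/w4.png

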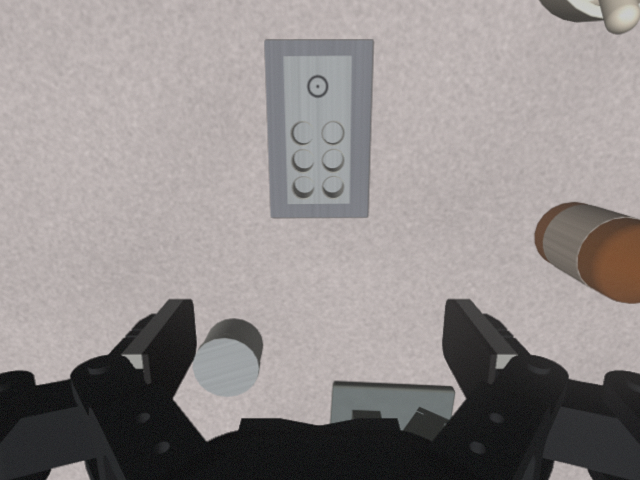

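The block sits centred on the anvil: anvil corners (265,39), (374,40), (369,217), (271,217), block top corners (284,56), (353,56), (350,204), (287,205), ring at (318,86). The rest is at the bottom.

Run:
```python
from h import *
w=shot("wrist");t=shot("top");s=shot("side")
a=onplane(w,[(265,39),(374,40),(369,217),(271,217)],.02);b=onplane(w,[(284,56),(353,56),(350,204),(287,205)],.06)
print("anvil",a.mean(0),"block",b.mean(0))
f=lambda v:np.degrees(np.arctan2(v[1],v[0]))
print(f(a[0]-a[3]+a[1]-a[2]),f(b[0]-b[3]+b[1]-b[2]))
print("ring",onplane(w,[(318,86)],.06))
cr=lambda x,y:(x/2.6+200,y/2.6+205)
c=onplane(t,[cr(648,53),cr(733,76),cr(703,202),cr(617,180)],.012)
print(c,c.mean(0),f(c[0]-c[3]+c[1]-c[2]),[np.linalg.norm(c[i]-c[i-1]) for i in range(4)])
# side base corners px
c2=onplane(s,[(282,389),(357,393),(356,440),(271,434)],.012);print(c2,c2.mean(0))
print("cap",tri([(t,cr(711,152)),(s,(289,343))]))
```

```text
anvil [0.5458 0.0034 0.02  ] block [0.5448 0.0042 0.06  ]
79.13057196540136 78.91698010497572
ring [[0.5511 0.0381 0.06  ]]
[[ 0.6362 -0.284   0.012 ]
 [ 0.6158 -0.3684  0.012 ]
 [ 0.4911 -0.3369  0.012 ]
 [ 0.5103 -0.2527  0.012 ]] [ 0.5633 -0.3105  0.012 ] -14.083203057610612 [np.float64(0.1297573668697038), np.float64(0.08689837772885019), np.float64(0.12859366287979704), np.float64(0.08639806317972556)]
[[ 0.5166 -0.2635  0.012 ]
 [ 0.6362 -0.2851  0.012 ]
 [ 0.6176 -0.3723  0.012 ]
 [ 0.496  -0.3486  0.012 ]] [ 0.5666 -0.3174  0.012 ]
cap (array([ 0.5278, -0.3046,  0.1449]), [np.float64(0.0003668418804420272), np.float64(0.0003668418804421202)])
```

Call:
{"method": "send_rows", "body": {
  "steps": [1, -4.9, 0, -0.5, 0, 1, -4.9, 0, -0.5, 0, 1, -4.9, 0, -0.5, 0, 1, -4.9, 0, 0, 0, 1, -4.9, 0, 0, 0, 1, 0, 0, 0, 8.4, 1, 0, 0, 0, 8.4, 1, 0, 0, 0, 8.4, 1, 0, 0, 0, 8.4, 1, 0, 0, 0, 8.4, 1, 0, 0, 0, 8.4, 1, 0, 0, 0, 8.4]
}}

```text
clock: 11.5
position: [0.4884, -0.292, 0.2572]
ee_rot: [-0.001, 0.985, 0.173, -0.001]
contact_force: [0.4, 0.6, -0.7]
width: 0.0856
gripper_force: 0.0
```

Call:
{"method": "send_rows", "body": {
  "steps": [1, 0, 0, 0, 8.4, 1, 0, 0, 0, 8.4, 1, 0, 0, 0, 8.4, 1, 0, 0, 0, 8.4, 1, 0, 0, 0, 0, 1, 0, 0, 0, 0]
}}

```text
clock: 12.1
position: [0.4884, -0.2925, 0.2578]
ee_rot: [-0.001, 0.993, -0.115, -0.001]
contact_force: [0.3, -0.1, 0.1]
width: 0.0855
gripper_force: 0.0
```

Run:
```python
from h import *
s=get_state();print(s["clock"],s["position"],s["ee_rot"],s["qpos"])
shot("wrist","w5.png")
```

```text
12.1 [ 0.4884 -0.2925  0.2578] [-0.0006  0.9934 -0.1148 -0.0009] [-0.6618  0.255   1.4686  0.0001  1.4201  1.139 ]
```

View pics/w5.png

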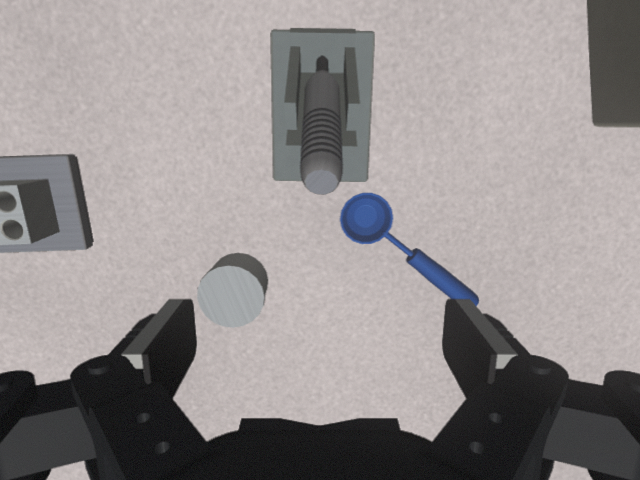

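The rest base corners are (272,30), (375,31), (369,180), (273,180). The cap disc centre is about (321,180) and the plunger nose about (322,64).

Run:
```python
from h import *
w=shot("wrist");t=shot("top");s=shot("side")
c=onplane(w,[(272,30),(375,31),(369,180),(273,180)],.012);f=lambda v:np.degrees(np.arctan2(v[1],v[0]))
print(c,c.mean(0),f(c[0]-c[3]),f(c[1]-c[2]),[np.linalg.norm(c[i]-c[i-1]) for i in range(4)])
print("cap",tri([(w,(321,180)),(t,(473.5,263.5))]),tri([(w,(321,180)),(s,(289,342))]),tri([(w,(321,180)),(t,(473.5,263.5)),(s,(289,342))]))
T=pose(get_state());print(f(T[:2,0]))
m=np.r_[c.mean(0)[:2],0];a=np.radians((f(c[0]-c[3])+f(c[1]-c[2]))/2)
x=np.array([np.cos(a),np.sin(a),0]);seat=m+.04*x+[0,0,.032];top=m-.046*x+[0,0,.1549]
print("seat",seat,"top",top,"proj w",proj(w,[top,seat]),"proj t",proj(t,[top]),"proj s",proj(s,[top]))
g=seat+(top-seat)*.8;print("grasp120",g,"in tool",np.linalg.inv(T)@np.r_[g,1])
```

```text
[[ 0.6355 -0.2863  0.012 ]
 [ 0.6147 -0.3717  0.012 ]
 [ 0.4913 -0.3419  0.012 ]
 [ 0.5118 -0.2541  0.012 ]] [ 0.5633 -0.3135  0.012 ] -14.593969739273176 -13.574595201183467 [np.float64(0.127803673313629), np.float64(0.08790887826689035), np.float64(0.12694818308247297), np.float64(0.09018426080150069)]
cap (array([ 0.5236, -0.3007,  0.1626]), [np.float64(0.0024989009463625136), np.float64(0.0024989009463624247)]) (array([ 0.5238, -0.3024,  0.1461]), [np.float64(0.004521263362247389), np.float64(0.004521263362247176)]) (array([ 0.5249, -0.3032,  0.1477]), [np.float64(0.005591121994766001), np.float64(0.0021542739886177015), np.float64(0.0035893035821165913)])
-13.316435262316732
seat [ 0.6021 -0.3232  0.032 ] top [ 0.5187 -0.3023  0.1549] proj w [[322.3686 182.734 ]
 [323.1991  57.1985]] proj t [[473.8513 266.8895]] proj s [[281.97  336.902]]
grasp120 [ 0.5354 -0.3065  0.1303] in tool [0.0488 0.0023 0.1283 1.    ]
```

Call:
{"method": "send_rows", "body": {
  "steps": [1, 2.5, 0.1, 0, 0.8, 1, 2.5, 0.1, 0, 0, 1, 0, 0, 4, 0, 1, 0, 0, 4, 0, 1, 0, 0, 3, 0, 1, 0, 0, 2, 0, 1, 0, 0, 1, 0, 1, 0, 0, 0, 0, 1, 0, 0, 0, 0]
}}

```text
clock: 13.2
position: [0.5372, -0.3076, 0.1199]
ee_rot: [0.0, 0.992, -0.123, 0.001]
contact_force: [0.5, -0.5, 0.5]
width: 0.0857
gripper_force: 0.0
```

Run:
```python
from h import *
s=get_state();print(s["clock"],s["position"],s["contact_force"])
T=pose(s);print("target in tool",np.linalg.inv(T)@np.r_[.537,-.3067,.110,1])
w=shot("wrist","w6.png");cv2.imwrite("pics/s6.png",cv2.resize(shot("side")["color"][300:460,220:400,::-1],None,fx=3,fy=3))
```

```text
13.2 [ 0.5372 -0.3076  0.1199] [ 0.4966 -0.5183  0.5215]
target in tool [-0.0004 -0.0009  0.0099  1.    ]
```

View pics/w6.png

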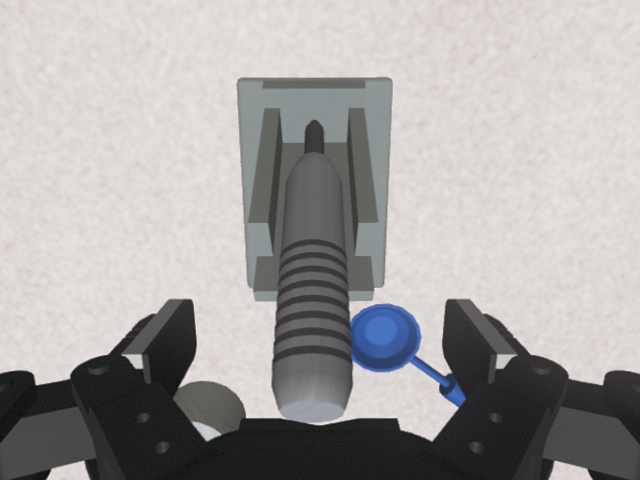

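The punch axis runs from the nose tip (314,122) to the cap (312,400), nearly centred between the open fingers. I'll go down and close lightly.

Call:
{"method": "send_rows", "body": {
  "steps": [1, 0, -0.12, 0.5, 0, 1, 0, 0, 0.5, 0, 1, 0, 0, 0, 0, -1, 0, 0, 0, 0, -1, 0, 0, 0, 0, -1, 0, 0, 0, 0, -1, 0, 0, 0, 0, -1, 0, 0, 0, 0, -1, 0, 0, 0, 0, -1, 0, 0, 0, 0, -1, 0, 0, 0, 0],
  "newtons": 25
}}

```text
clock: 14.4
position: [0.5369, -0.306, 0.1091]
ee_rot: [0.0, 0.992, -0.124, 0.0]
contact_force: [-0.9, -0.7, 2.2]
width: 0.0256
gripper_force: 25.0
```

Gripped. I'll pivot the punch upright about its tip, a few rows first.

Call:
{"method": "send_rows", "body": {
  "steps": [-1, 0.61, 0, -0.38, 0, -1, 0.64, 0, -0.34, 0, -1, 0.65, 0, -0.3, 0, -1, 0, 0, 0, 0]
}}

```text
clock: 14.8
position: [0.555, -0.31, 0.1194]
ee_rot: [-0.001, 0.992, -0.123, -0.001]
contact_force: [-4.2, 1.5, 3.0]
width: 0.0258
gripper_force: 26.1
```

Run:
```python
from h import *
s=get_state();print(s["clock"],s["position"],s["contact_force"],s["moment"])
w=shot("wrist")["color"];sd=shot("side")["color"]
cv2.imwrite("pics/c7.png",np.hstack([cv2.resize(w[:,:,::-1],(440,330)),cv2.resize(sd[270:450,210:400,::-1],(348,330))]))
```

```text
14.8 [ 0.555  -0.31    0.1194] [-4.1789  1.5208  3.0207] [0.5294 0.9406 0.0647]
```

View pics/c7.png

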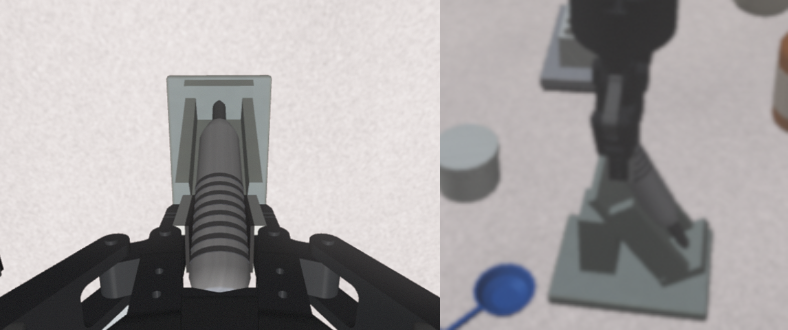

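The combined picture shows the wrist view with the punch tip at about (219,100), which is (318,145) full-size, and the side view with the punch still in the trough. I'll get the lean from the tip's pixel row.

```bash
cat >> h.py <<'E'
def rowof(d,th,L=.12,back=.0187):
    X=np.array([[L*np.sin(np.radians(th)),0,L*np.cos(np.radians(th))-back]]); e=dict(d);e["T"]=d["mount"]; return proj(e,X)[0]
def darktip(d,thr=62,dump=False):
    g=cv2.cvtColor(d["color"],cv2.COLOR_RGB2GRAY)
    out=[]
    for y in range(60,300,4):
        x=np.nonzero(g[y,270:370]<thr)[0]
        out.append((y,270+x.min(),270+x.max(),len(x)) if len(x) else (y,))
    return out
E
python3 - <<'E'
from h import *
w=shot("wrist");print([(t,rowof(w,t).round(0).tolist()) for t in range(0,40,5)])
g=cv2.cvtColor(w["color"],cv2.COLOR_RGB2GRAY)
print(g[100:300:5,318]); print(darktip(w)[:30])
E
```

```text
[(0, [318.0, 235.0]), (5, [318.0, 219.0]), (10, [318.0, 202.0]), (15, [318.0, 185.0]), (20, [318.0, 169.0]), (25, [318.0, 152.0]), (30, [318.0, 135.0]), (35, [318.0, 117.0])]
[226 226 119 136 106 150 152 153 151 137  65  64  65  63  64  97 103 102
 102 102 102 105 103 101 101 103 102 101 102 102 102  61 103  58 103 103
  57 104  79  58]
[(60,), (64,), (68,), (72,), (76,), (80,), (84,), (88,), (92,), (96,), (100,), (104,), (108,), (112,), (116,), (120,), (124,), (128,), (132,), (136,), (140,), (144,), (148,), (152, np.int64(311), np.int64(325), 4), (156, np.int64(310), np.int64(326), 7), (160, np.int64(310), np.int64(327), 9), (164, np.int64(310), np.int64(326), 11), (168, np.int64(310), np.int64(327), 16), (172, np.int64(310), np.int64(327), 8), (176,)]
```

The tip row of 147 means a lean of about 26°, so the pivot works. Continuing.

Call:
{"method": "send_rows", "body": {
  "steps": [-1, 0.68, 0, -0.25, 0, -1, 0.69, 0, -0.2, 0, -1, 0.71, 0, -0.2, 0, -1, 0, 0, 0, 0]
}}

```text
clock: 15.35
position: [0.5764, -0.3156, 0.1265]
ee_rot: [-0.0, 0.992, -0.124, 0.001]
contact_force: [-3.0, 3.3, 4.9]
width: 0.0259
gripper_force: 25.0
```

Run:
```python
from h import *
s=get_state();print(s["position"],s["contact_force"],s["moment"])
w=shot("wrist")
g=cv2.cvtColor(w["color"],cv2.COLOR_RGB2GRAY)
print([(y,g[y,318]) for y in range(140,260,4)]); print([r for r in darktip(w,70) if len(r)>1][:14])
```

```text
[ 0.5764 -0.3156  0.1265] [-2.9625  3.3144  4.8732] [0.6593 0.6589 0.0514]
[(140, np.uint8(222)), (144, np.uint8(221)), (148, np.uint8(105)), (152, np.uint8(140)), (156, np.uint8(151)), (160, np.uint8(103)), (164, np.uint8(100)), (168, np.uint8(133)), (172, np.uint8(145)), (176, np.uint8(145)), (180, np.uint8(147)), (184, np.uint8(144)), (188, np.uint8(60)), (192, np.uint8(60)), (196, np.uint8(60)), (200, np.uint8(59)), (204, np.uint8(84)), (208, np.uint8(94)), (212, np.uint8(91)), (216, np.uint8(94)), (220, np.uint8(92)), (224, np.uint8(93)), (228, np.uint8(92)), (232, np.uint8(91)), (236, np.uint8(91)), (240, np.uint8(92)), (244, np.uint8(91)), (248, np.uint8(93)), (252, np.uint8(91)), (256, np.uint8(90))]
[(188, np.int64(313), np.int64(323), 11), (192, np.int64(310), np.int64(325), 16), (196, np.int64(310), np.int64(326), 17), (200, np.int64(285), np.int64(350), 20), (204, np.int64(285), np.int64(350), 6), (208, np.int64(285), np.int64(350), 4), (212, np.int64(285), np.int64(350), 5), (216, np.int64(284), np.int64(351), 7), (220, np.int64(284), np.int64(351), 6), (224, np.int64(284), np.int64(351), 5), (228, np.int64(283), np.int64(352), 8), (232, np.int64(283), np.int64(352), 7), (236, np.int64(283), np.int64(352), 6), (240, np.int64(283), np.int64(353), 8)]
```

Call:
{"method": "send_rows", "body": {
  "steps": [-1, 0.71, 0, -0.16, 0, -1, 0.73, 0, -0.11, 0, -1, 0.73, 0, -0.07, 0, -1, 0.75, 0, -0.02, 0, -1, 0, 0, 0, 0]
}}

```text
clock: 15.9
position: [0.606, -0.3231, 0.1304]
ee_rot: [0.0, 0.992, -0.124, 0.002]
contact_force: [-0.9, 1.4, 5.9]
width: 0.0256
gripper_force: 24.2
```

Run:
```python
from h import *
s=get_state();print(s["position"],s["contact_force"],s["moment"])
w=shot("wrist")
g=cv2.cvtColor(w["color"],cv2.COLOR_RGB2GRAY)
print([(y,g[y,318]) for y in range(190,290,4)]); print([r for r in darktip(w,70) if len(r)>1][:12])
```

```text
[ 0.606  -0.3231  0.1304] [-0.9076  1.3821  5.8842] [ 0.5822  0.3637 -0.0021]
[(190, np.uint8(216)), (194, np.uint8(218)), (198, np.uint8(112)), (202, np.uint8(143)), (206, np.uint8(141)), (210, np.uint8(145)), (214, np.uint8(96)), (218, np.uint8(97)), (222, np.uint8(138)), (226, np.uint8(138)), (230, np.uint8(139)), (234, np.uint8(109)), (238, np.uint8(53)), (242, np.uint8(54)), (246, np.uint8(76)), (250, np.uint8(79)), (254, np.uint8(79)), (258, np.uint8(78)), (262, np.uint8(78)), (266, np.uint8(78)), (270, np.uint8(75)), (274, np.uint8(76)), (278, np.uint8(47)), (282, np.uint8(76)), (286, np.uint8(75))]
[(236, np.int64(314), np.int64(322), 9), (240, np.int64(311), np.int64(325), 15), (248, np.int64(287), np.int64(348), 2), (252, np.int64(287), np.int64(348), 4), (256, np.int64(287), np.int64(348), 4), (260, np.int64(287), np.int64(349), 9), (264, np.int64(286), np.int64(349), 8), (268, np.int64(286), np.int64(349), 11), (272, np.int64(286), np.int64(349), 8), (276, np.int64(286), np.int64(350), 10), (280, np.int64(285), np.int64(350), 30), (284, np.int64(279), np.int64(359), 55)]
```

The tip row is about 236, roughly upright. I'll firm the grip, lift clear and check verticality with the side camera.

Call:
{"method": "send_rows", "body": {
  "steps": [-1, 0, 0, 0, 0, -1, 0, 0, 0, 0, -1, 0, 0, -1, 0, -1, 0, 0, -3, 0, -1, 0, 0, -4, 0, -1, 0, 0, -4, 0, -1, 0, 0, -4, 0, -1, 0, 0, 0, 0, -1, 0, 0, 0, 0],
  "newtons": 80
}}

```text
clock: 16.85
position: [0.6046, -0.3236, 0.2903]
ee_rot: [0.001, 0.992, -0.124, 0.002]
contact_force: [-0.1, -0.1, -3.8]
width: 0.0241
gripper_force: 78.8
```

Run:
```python
from h import *
s=get_state();print(s["clock"],s["position"],s["contact_force"],s["moment"],s["width"])
T=pose(s);d=shot("side");t=shot("top")
G=(T@np.array([0,0,-.0187,1]))[:3]
print("proj grasp,60,10,tip",proj(d,[G,G-[0,0,.06],G-[0,0,.11],G-[0,0,.12]]))
u,v=proj(d,[G-[0,0,.12]])[0].astype(int)
g=cv2.cvtColor(d["color"],cv2.COLOR_RGB2GRAY)
for y in range(v-70,v+12,3):
    x=np.nonzero(g[y,u-35:u+35]<110)[0]; print(y,(x.min()+u-35,x.max()+u-35,len(x)) if len(x) else None)
w=shot("wrist");g=cv2.cvtColor(w["color"],cv2.COLOR_RGB2GRAY)
print([(y,g[y,318]) for y in range(190,290,3)])
cv2.imwrite("pics/s8.png",cv2.resize(d["color"][v-150:v+40,u-95:u+95,::-1],None,fx=3,fy=3))
```

```text
16.85 [ 0.6046 -0.3236  0.2903] [-0.0711 -0.1104 -3.7789] [0.0082 0.0208 0.0519] 0.02407367363828732
proj grasp,60,10,tip [[351.0139 244.2092]
 [348.7516 285.7714]
 [347.0167 317.2041]
 [346.685  323.1709]]
253 (np.int64(340), np.int64(380), 23)
256 (np.int64(340), np.int64(359), 20)
259 (np.int64(340), np.int64(359), 20)
262 (np.int64(340), np.int64(380), 32)
265 (np.int64(340), np.int64(380), 32)
268 (np.int64(340), np.int64(380), 30)
271 (np.int64(340), np.int64(380), 28)
274 (np.int64(340), np.int64(380), 25)
277 (np.int64(340), np.int64(358), 19)
280 (np.int64(340), np.int64(358), 19)
283 (np.int64(340), np.int64(358), 19)
286 (np.int64(340), np.int64(358), 19)
289 (np.int64(340), np.int64(358), 19)
292 (np.int64(341), np.int64(358), 18)
295 (np.int64(342), np.int64(357), 16)
298 (np.int64(343), np.int64(355), 13)
301 (np.int64(344), np.int64(354), 11)
304 (np.int64(346), np.int64(352), 7)
307 (np.int64(346), np.int64(352), 7)
310 (np.int64(346), np.int64(351), 6)
313 (np.int64(346), np.int64(351), 6)
316 (np.int64(346), np.int64(351), 6)
319 (np.int64(347), np.int64(351), 5)
322 None
325 None
328 None
331 None
334 None
[(190, np.uint8(139)), (193, np.uint8(141)), (196, np.uint8(139)), (199, np.uint8(141)), (202, np.uint8(143)), (205, np.uint8(97)), (208, np.uint8(98)), (211, np.uint8(95)), (214, np.uint8(97)), (217, np.uint8(98)), (220, np.uint8(95)), (223, np.uint8(98)), (226, np.uint8(97)), (229, np.uint8(96)), (232, np.uint8(95)), (235, np.uint8(53)), (238, np.uint8(53)), (241, np.uint8(55)), (244, np.uint8(79)), (247, np.uint8(82)), (250, np.uint8(80)), (253, np.uint8(82)), (256, np.uint8(80)), (259, np.uint8(79)), (262, np.uint8(77)), (265, np.uint8(79)), (268, np.uint8(81)), (271, np.uint8(78)), (274, np.uint8(79)), (277, np.uint8(50)), (280, np.uint8(78)), (283, np.uint8(53)), (286, np.uint8(79)), (289, np.uint8(66))]
```

Side-camera slope suggests a lean of at most 2–3° and the wrist about 0°. I'll carry the punch over the ring and turn, which also gives a reference for that reading.

Call:
{"method": "send_rows", "body": {
  "steps": [-1, -1.75, -4.2, 0, 0, -1, -1.75, -4.2, 0, 0, -1, -1.75, -4.2, 0, 0, -1, -1.75, -4.2, 0, 0, -1, -1.75, -4.2, 0, 0, -1, -1.75, -4.2, 0, 0, -1, -1.75, -4.2, 0, 0, -1, -1.75, -4.2, 0, 0, -1, 0, 0, 0, -8.5, -1, 0, 0, 0, -8.5, -1, 0, 0, 0, -8.5, -1, 0, 0, 0, -8.5]
}}

```text
clock: 18.2
position: [0.5496, 0.0376, 0.2873]
ee_rot: [-0.0, 0.985, 0.175, -0.002]
contact_force: [-0.1, 0.5, -2.0]
width: 0.0241
gripper_force: 79.5
```

Call:
{"method": "send_rows", "body": {
  "steps": [-1, 0, 0, 0, -8.5, -1, 0, 0, 0, -8.5, -1, 0, 0, 0, -8.5, -1, 0, 0, 0, -8.5, -1, 0, 0, 0, -8.5, -1, 0, 0, 0, -8.5, -1, 0, 0, 0, -8.5, -1, 0, 0, 4, 0, -1, 0, 0, 4, 0, -1, 0, 0, 2, 0, -1, 0, 0, 0, 0]
}}

```text
clock: 19.3
position: [0.5468, 0.0374, 0.1842]
ee_rot: [-0.004, 0.77, 0.638, -0.004]
contact_force: [0.1, 0.5, -2.5]
width: 0.0244
gripper_force: 79.4
```

Run:
```python
from h import *
s=get_state();print(s["clock"],s["position"],s["contact_force"],s["moment"],s["width"])
T=pose(s);d=shot("side")
print("yaw",np.degrees(np.arctan2(T[1,0],T[0,0])))
G=(T@np.array([0,0,-.0187,1]))[:3]
print("proj grasp,60,10,tip",proj(d,[G,G-[0,0,.06],G-[0,0,.11],G-[0,0,.12]]))
u,v=proj(d,[G-[0,0,.12]])[0].astype(int)
g=cv2.cvtColor(d["color"],cv2.COLOR_RGB2GRAY)
for y in range(v-50,v+12,3):
    x=np.nonzero(g[y,u-25:u+25]<110)[0]; print(y,(x.min()+u-25,x.max()+u-25,len(x)) if len(x) else None)
w=shot("wrist","w9.png");g=cv2.cvtColor(w["color"],cv2.COLOR_RGB2GRAY)
print([(y,g[y,318]) for y in range(150,290,3)])
print("ring px exp",proj(w,[[.5513,.0376,.06]]), "tool",np.linalg.inv(T)@[.5513,.0376,.06,1])
```

```text
19.3 [0.5468 0.0374 0.1842] [ 0.1467  0.4925 -2.4694] [0.0091 0.0017 0.0421] 0.0243604129242872
yaw 79.29453951649519
proj grasp,60,10,tip [[286.935  205.2537]
 [287.5601 231.8716]
 [288.0605 252.8231]
 [288.1584 256.8857]]
206 (np.int64(266), np.int64(312), 47)
209 (np.int64(275), np.int64(301), 27)
212 (np.int64(277), np.int64(300), 24)
215 (np.int64(280), np.int64(297), 18)
218 (np.int64(282), np.int64(293), 12)
221 (np.int64(283), np.int64(293), 11)
224 (np.int64(283), np.int64(293), 11)
227 (np.int64(283), np.int64(293), 11)
230 (np.int64(283), np.int64(293), 11)
233 (np.int64(283), np.int64(293), 11)
236 (np.int64(283), np.int64(293), 11)
239 (np.int64(284), np.int64(292), 9)
242 (np.int64(285), np.int64(291), 7)
245 (np.int64(287), np.int64(289), 3)
248 (np.int64(287), np.int64(289), 3)
251 (np.int64(287), np.int64(289), 3)
254 (np.int64(287), np.int64(289), 3)
257 None
260 None
263 None
266 None
[(150, np.uint8(217)), (153, np.uint8(215)), (156, np.uint8(216)), (159, np.uint8(92)), (162, np.uint8(150)), (165, np.uint8(150)), (168, np.uint8(152)), (171, np.uint8(150)), (174, n
[... 195 characters left out ...]
p.uint8(194)), (204, np.uint8(196)), (207, np.uint8(195)), (210, np.uint8(195)), (213, np.uint8(193)), (216, np.uint8(161)), (219, np.uint8(85)), (222, np.uint8(168)), (225, np.uint8(185)), (228, np.uint8(166)), (231, np.uint8(84)), (234, np.uint8(54)), (237, np.uint8(57)), (240, np.uint8(57)), (243, np.uint8(75)), (246, np.uint8(76)), (249, np.uint8(74)), (252, np.uint8(74)), (255, np.uint8(74)), (258, np.uint8(74)), (261, np.uint8(72)), (264, np.uint8(76)), (267, np.uint8(73)), (270, np.uint8(71)), (273, np.uint8(73)), (276, np.uint8(58)), (279, np.uint8(81)), (282, np.uint8(66)), (285, np.uint8(65)), (288, np.uint8(72))]
ring px exp [[324.2931 223.8222]] tool [0.0012 0.0057 0.1241 1.    ]
```

View pics/w9.png

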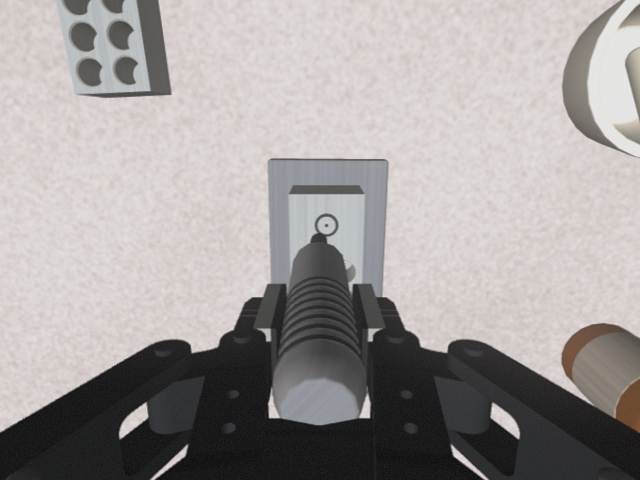

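The wrist view shows the ring at (326,224) and the punch tip at (319,233), just short of and left of it. I'll shift, lower, and compare them again numerically.

Call:
{"method": "send_rows", "body": {
  "steps": [-1, 0, 0.6, 1, 0, -1, 0, 0, 0.8, 0, -1, 0, 0, 0, 0, -1, 0, 0, 0, 0]
}}

```text
clock: 19.8
position: [0.5562, 0.0361, 0.1712]
ee_rot: [-0.0, 0.77, 0.638, -0.0]
contact_force: [0.4, -0.7, -3.1]
width: 0.0241
gripper_force: 79.5
```

Run:
```python
from h import *
s=get_state();print(s["clock"],s["position"],s["contact_force"],s["width"])
T=pose(s);w=shot("wrist","w10.png");g=cv2.cvtColor(w["color"],cv2.COLOR_RGB2GRAY)
print("ring px exp",proj(w,[[.5513,.0376,.06]]), "tool",np.linalg.inv(T)@[.5513,.0376,.06,1])
print("block top corners exp",rays is not None)
for y in range(196,262,2):print(y,g[y,296:344:2])
```

```text
19.8 [0.5562 0.0361 0.1712] [ 0.3657 -0.7025 -3.0856] 0.02410329112823853
ring px exp [[311.4937 230.0432]] tool [ 0.0006 -0.0051  0.1112  1.    ]
block top corners exp True
196 [87 88 86 87 91 88 89 87 88 89 87 88 88 90 87 88 89 89 91 87 91 89 90 89]
198 [123 122 120 120 123 120 119 121 118 119 120 119 121 120 120 123 121 122
 124 121 122 122 119 122]
200 [199 197 193 194 197 197 197 194 190 189 193 194 196 195 195 198 194 199
 200 198 196 197 196 198]
202 [196 196 191 190 195 196 193 193 189 187 192 192 197 193 195 199 194 196
 198 197 192 192 196 196]
204 [196 195 192 191 196 194 192 194 187 189 195 194 196 193 195 197 194 194
 199 195 191 193 195 196]
206 [196 196 193 191 196 195 194 191 188 189 192 193 196 193 194 197 195 194
 199 198 195 191 195 195]
208 [196 196 192 191 195 194 193 196 186 188 191 195 196 195 195 198 194 193
 199 196 192 194 196 194]
210 [196 195 193 192 194 195 194 194 188 187 193 190 197 192 195 196 194 195
 197 195 194 194 194 196]
212 [197 196 194 190 195 195 194 194 187 188 190 191 196 192 195 197 194 192
 196 196 196 195 194 197]
214 [195 198 194 190 193
[... 1747 characters left out ...]
  96  96  93  88  85  80  79  75  74  67  70  71  71  68
  69  71 137 195 193 197]
250 [200 167 103  98  96  95  92  88  83  79  80  76  72  70  72  71  68  70
  73  73  71 138 195 197]
252 [197 120 101 100  99  98  90  89  84  80  79  75  73  70  71  69  68  69
  67  72  74  76 164 198]
254 [158 102 102  99  97  96  91  90  83  80  77  77  71  70  69  70  70  70
  71  71  73  74  78 166]
256 [112 103 100  99  97  95  92  88  82  80  76  76  70  68  71  69  68  69
  68  69  72  73  71 112]
258 [103 105  99 101  98  95  90  85  85  79  78  72  72  69  68  72  69  70
  70  67  72  73  71  85]
260 [104 101 100  99  97  92  89  90  82  79  77  75  74  66  71  68  68  68
  68  68  70  72  75  76]
```

Ring dot at (313,231), tip apex at (319,233). I need about −4.4 mm in y and −1.5 mm in x, with about 12 mm left to contact.

Call:
{"method": "send_rows", "body": {
  "steps": [-1, -0.15, -0.44, 0, 0, -1, 0, 0, 0.4, 0, -1, 0, 0, 0.3, 0, -1, 0, 0, 0, 0, -1, 0, 0, 0, 0]
}}

```text
clock: 20.35
position: [0.5516, 0.0354, 0.1641]
ee_rot: [-0.0, 0.77, 0.638, -0.0]
contact_force: [0.7, 0.5, -1.5]
width: 0.0242
gripper_force: 79.5
```

Run:
```python
from h import *
s=get_state();print(s["clock"],s["position"],s["contact_force"],s["width"])
T=pose(s);w=shot("wrist","w11.png");g=cv2.cvtColor(w["color"],cv2.COLOR_RGB2GRAY)
print("ring px exp",proj(w,[[.5513,.0376,.06]]), "tool",np.linalg.inv(T)@[.5513,.0376,.06,1])
for y in range(220,252,2):print(y,''.join('%4d'%v for v in g[y,300:342:2]))
```

```text
20.35 [0.5516 0.0354 0.1641] [ 0.7332  0.4557 -1.5422] 0.024180378430321857
ring px exp [[318.4445 230.6038]] tool [ 0.0021 -0.0007  0.1041  1.    ]
220  193 197 196 194 192 192 197 164 122  89  90  87 110 169 196 193 195 195 194 194 196
222  196 198 197 193 190 190 122  85  85  96  99  97  87  81 127 193 197 195 193 192 196
224  195 198 198 194 190 131  81 123 193 196 198 193 192 121  83 123 199 195 195 195 194
226  193 197 198 195 165  84 120 192 193 192 194 190 194 194 130  82 173 195 194 194 194
228  193 198 197 198 133  87 185 199 199 197 198 198 197 199 196  91 122 197 193 194 195
230  196 198 197 194 102 103 197 195 194 192 142 192 195 194 194 116  89 197 194 195 195
232  194 199 197 196  98 120 195 197 194 157  79 159 194 194 195 147  87 185 194 193 197
234  194 198 196 195 114 121 194 113  69  60  54  88 178 197 195 131  90 196 194 195 197
236  194 199 196 196 146  83  94  60  62  55  52  54  67 183 185  85 140 197 194 193 197
238  195 198 196 197 188  89  63  63  61  60  56  56  54 106 116  89 184 197 193 195 195
240  194 196 197 194 193 141  62  61  58  56  53  57  54  67  87 163 197 197 193 193 194
242  194 198 196 196 192 123  64  73  71  77  73  70  65  63 173 195 197 196 195 192 195
244  193 199 199 173 104  89  86  81  79  74  74  71  71  71  93 145 194 196 195 193 195
246  194 198 133  98  94  89  83  83  79  73  73  73  70  70  71  69  72 139 195 194 196
248  170 109  98  94  93  91  87  82  78  76  70  72  72  74  73  72  73  68 137 193 196
250  103 101  97  96  93  89  85  81  77  76  72  71  72  70  70  72  69  71  70 138 197
```

Call:
{"method": "send_rows", "body": {
  "steps": [-1, 0.05, 0.08, 0.3, 0, -1, 0, 0, 0.1, 0, -1, 0, 0, 0.1, 0, -1, 0, 0, 0, 0]
}}

```text
clock: 20.8
position: [0.5524, 0.0358, 0.159]
ee_rot: [-0.0, 0.77, 0.638, -0.0]
contact_force: [-0.3, 1.0, -2.8]
width: 0.0242
gripper_force: 79.5
```

Call:
{"method": "send_rows", "body": {
  "steps": [-1, 0, 0, 0.1, 0, -1, 0, 0, 0, 0]
}}

```text
clock: 21.0
position: [0.5525, 0.0358, 0.1581]
ee_rot: [-0.0, 0.77, 0.638, -0.0]
contact_force: [-0.1, -1.4, -2.1]
width: 0.0241
gripper_force: 79.5
```

Call:
{"method": "send_rows", "body": {
  "steps": [-1, 0, 0, 0.1, 0, -1, 0, 0, 0, 0]
}}

```text
clock: 21.2
position: [0.5525, 0.0358, 0.1571]
ee_rot: [-0.0, 0.77, 0.638, -0.0]
contact_force: [-0.2, -0.7, -2.4]
width: 0.024
gripper_force: 79.5
```

Call:
{"method": "send_rows", "body": {
  "steps": [-1, 0, 0, 0.1, 0, -1, 0, 0, 0, 0]
}}

```text
clock: 21.4
position: [0.5526, 0.0358, 0.1567]
ee_rot: [0.0, 0.77, 0.638, 0.0]
contact_force: [-0.4, 1.5, 0.9]
width: 0.0242
gripper_force: 80.0
```

Call:
{"method": "send_rows", "body": {
  "steps": [-1, 0, 0, 0.1, 0, -1, 0, 0, 0, 0]
}}

```text
clock: 21.6
position: [0.5527, 0.0358, 0.156]
ee_rot: [0.0, 0.77, 0.638, 0.0]
contact_force: [-1.4, -0.9, 4.5]
width: 0.024
gripper_force: 80.4
```

Run:
```python
from h import *
s=get_state();print(s["clock"],s["position"],s["contact_force"],s["width"])
T=pose(s);w=shot("wrist","w12.png");g=cv2.cvtColor(w["color"],cv2.COLOR_RGB2GRAY)
for y in range(216,252,2):print(y,''.join('%4d'%v for v in g[y,300:342:2]))
```

```text
21.6 [0.5527 0.0358 0.156 ] [-1.3848 -0.8827  4.5323] 0.024045409665293036
216  199 195 193 191 194 197 193 194 189 185 190 191 191 195 193 196 196 194 194 197 196
218  198 195 194 189 192 197 193 197 188 187 189 193 191 195 194 194 196 193 194 195 198
220  198 196 194 189 193 195 193 195 191 187 189 192 191 195 192 194 196 195 193 198 197
222  199 196 194 189 191 194 193 198 188 185 189 193 191 195 192 194 197 194 194 197 198
224  197 197 194 192 194 197 163 121  85  88  87  97 136 194 193 194 197 195 193 196 196
226  197 195 194 189 190 121  85  87  94  99  96  85  81 110 177 196 197 193 192 196 197
228  196 196 193 191 131  79 111 178 198 197 195 192 136  82  95 193 198 193 193 195 197
230  197 195 196 166  82 121 191 194 191 192 192 191 192 155  78 121 196 196 195 195 196
232  197 196 195 130  87 186 198 197 197 196 198 200 197 197 117  93 195 194 192 195 196
234  198 197 193  99 106 196 194 137  73  61  69 104 180 196 150  82 173 197 192 197 196
236  196 196 196  89 135 194 108  59  55  56  58  51 109 193 166  83 166 195 194 194 197
238  198 193 194  99 120 176  69  61  57  53  56  57  51 155 157  82 174 194 194 197 195
240  198 198 196 117  89 124  61  62  57  54  53  53  55 105 114  94 196 194 195 195 196
242  198 198 196 168  87  76  70  70  71  75  70  69  62  65  85 140 197 194 192 196 199
244  197 198 196 168  94  89  85  82  78  75  70  71  70  70  75 144 198 196 193 194 194
246  199 195 133  98  92  90  86  80  77  75  71  70  70  72  69  69  78 137 195 197 197
248  175 109  97  94  93  89  86  80  77  76  72  69  72  72  72  73  69  68 162 197 194
250  105  99  99  97  92  88  85  83  76  75  71  70  71  71  70  69  71  71  72 163 197
```

Contact is in the ring, within about 1 mm. I'll take out the small remaining lean: relax the grip a little, shift the hand 3.5 mm while the tip is held, then re-grip.

Call:
{"method": "send_rows", "body": {
  "steps": [-1, 0, 0, 0, 0, -1, 0, 0, 0, 0, -1, 0.12, 0, 0, 0, -1, 0.12, 0, 0, 0, -1, 0.11, 0, 0, 0, -1, 0, 0, 0, 0],
  "newtons": 25
}}

```text
clock: 22.25
position: [0.5531, 0.0375, 0.1557]
ee_rot: [0.002, 0.77, 0.639, -0.001]
contact_force: [-1.8, -3.6, 5.0]
width: 0.024
gripper_force: 80.5
```

Run:
```python
from h import *
s=get_state();print(s["clock"],s["position"],s["contact_force"],s["moment"],s["width"])
w=shot("wrist","w13.png");g=cv2.cvtColor(w["color"],cv2.COLOR_RGB2GRAY)
for y in range(216,262,2):print(y,''.join('%4d'%v for v in g[y,300:342:2]))
d=shot("side");g=cv2.cvtColor(d["color"],cv2.COLOR_RGB2GRAY)
T=pose(s);G=(T@np.array([0,0,-.0187,1]))[:3]
```

```text
22.25 [0.5531 0.0375 0.1557] [-1.7906 -3.6426  5.0412] [-0.968   0.5515 -0.0164] 0.023957790251997884
216  198 198 195 190 193 197 193 194 193 187 186 191 193 195 192 195 195 195 193 196 196
218  198 196 193 192 192 196 192 195 189 187 189 191 192 197 196 195 196 194 193 196 197
220  197 196 193 189 191 198 192 195 191 187 188 190 191 197 193 194 196 192 195 196 197
222  197 198 194 189 192 196 192 195 190 187 189 190 191 196 193 195 198 192 193 197 196
224  198 196 194 188 191 196 194 198 193 186 188 193 192 196 194 195 196 194 197 196 196
226  197 196 194 191 191 198 191 128  97  93  93 107 179 196 194 195 198 192 195 197 196
228  197 195 195 190 194 160  84  81  89  93  90  82  85 128 192 195 197 195 193 197 195
230  198 194 196 191 130  79  93 172 193 196 194 179 105  82 124 194 196 194 194 195 198
232  198 198 194 177  87 109 191 194 193 191 193 193 191 129  80 160 198 193 194 196 196
234  198 196 194 132  86 178 199 199 197 196 198 197 198 196 114  95 196 196 193 196 195
236  196 196 192  98 103 195 192 115  69  55  59  95 179 197 149  84 174 195 194 194 196
238  198 197 195  8
[... 348 characters left out ...]
9 194 133  91  89  83  80  76  75  72  67  72  72  70  88 146 193 193 194 198
248  201 172 106  91  92  86  84  80  76  73  71  70  70  69  71  71  69 117 192 196 194
250  137 102  97  93  91  90  83  80  77  76  72  69  71  69  73  70  70  69 119 193 195
252  101  99  96  95  92  90  83  76  75  74  69  67  69  72  69  70  70  71  69 122 196
254  102 100  97  93  91  87  83  81  76  73  71  72  71  72  69  69  69  71  75  71 121
256  101  97  96  94  92  87  84  79  75  72  73  69  70  69  72  69  68  69  71  72  71
258  101  97  96  93  89  85  82  80  72  75  70  68  70  69  68  69  69  71  71  74  70
260  101  98  97  95  90  87  80  80  76  74  71  69  70  69  69  68  69  69  70  72  73
```

Call:
{"method": "send_rows", "body": {
  "steps": [-1, -0.12, 0, 0, 0, -1, 0, 0, 0, 0, -1, 0, 0, 0, 0],
  "newtons": 120
}}

```text
clock: 22.65
position: [0.5529, 0.0368, 0.1558]
ee_rot: [0.001, 0.77, 0.638, -0.001]
contact_force: [-1.9, -1.7, 5.7]
width: 0.0237
gripper_force: 117.2
```

Call:
{"method": "send_rows", "body": {
  "steps": [-1, 0, 0, 0.2, 0, -1, 0, 0, 0.2, 0, -1, 0, 0, 0, 0]
}}

```text
clock: 22.95
position: [0.553, 0.0369, 0.1521]
ee_rot: [0.001, 0.77, 0.638, -0.001]
contact_force: [-2.3, -2.3, 8.9]
width: 0.0237
gripper_force: 117.3
```

Run:
```python
from h import *
s=get_state();print(s["clock"],s["position"],s["contact_force"],s["moment"],s["width"])
w=shot("wrist","w14.png");g=cv2.cvtColor(w["color"],cv2.COLOR_RGB2GRAY)
for y in range(222,262,2):print(y,''.join('%4d'%v for v in g[y,300:342:2]))
```

```text
22.95 [0.553  0.0369 0.1521] [-2.325  -2.3072  8.9101] [-0.6221  0.6227  0.0429] 0.023719283687472968
222  197 197 192 188 194 195 193 194 190 188 188 192 192 197 191 192 196 195 194 195 196
224  196 197 192 189 193 196 192 197 191 189 188 190 191 194 191 195 198 194 193 197 197
226  196 199 193 190 192 198 193 193 146 129 149 175 192 198 190 194 196 193 193 195 196
228  196 196 194 191 195 176 117  83  81  82  79  82  95 172 195 193 196 193 193 195 198
230  196 196 192 192 166  89  85 110 156 171 164 111  86  81 157 196 198 195 194 195 196
232  196 196 194 176  88  89 169 192 195 193 192 193 173  92  87 173 197 193 192 195 194
234  198 196 193 132  80 163 196 194 194 193 195 193 193 166  86 116 196 196 193 194 197
236  197 196 192  99 108 195 199 192 133  99 119 181 199 198 135  82 176 194 193 196 196
238  197 197 181  84 141 196 164  67  56  54  52  55 132 195 158  80 166 196 195 197 195
240  198 196 178  82 158 178  72  60  56  56  57  53  57 169 157  79 165 194 191 196 196
242  198 197 192  91 120 126  60  61  60  61  63  63  54 107 149  88 182 196 196 194 197
244  197 198 194 119  90  91  83  80  79  77  75  70  73  74  86 104 196 195 194 196 198
246  197 199 171 105  91  87  85  79  78  75  71  68  69  72  70  72 106 180 194 192 195
248  196 135 101  93  91  87  84  81  78  75  73  69  72  71  70  70  69  76 169 195 196
250  113  96  96  92  92  88  83  79  77  74  76  66  72  71  72  70  72  71  87 181 197
252  101 100  98  94  92  89  83  78  79  75  71  69  70  70  69  69  70  72  71  86 182
254  101  99  98  94  93  88  83  77  77  72  73  70  66  69  70  69  69  70  74  72  90
256  100  98  95  91  90  88  84  79  75  76  71  70  67  70  72  68  71  70  73  71  71
258  102  98  97  94  89  85  78  76  74  73  67  67  70  70  68  68  70  71  73  71  74
260  101  99  96  92  88  83  83  77  77  76  70  67  69  68  69  69  67  71  71  74  75
```

The tip is still in the ring and the force is near the peak. Pressing through the snap.

Call:
{"method": "send_rows", "body": {
  "steps": [-1, 0, 0, 0.2, 0, -1, 0, 0, 0.2, 0, -1, 0, 0, 0.2, 0, -1, 0, 0, 0, 0]
}}

```text
clock: 23.4
position: [0.5529, 0.0372, 0.1449]
ee_rot: [0.001, 0.77, 0.638, -0.001]
contact_force: [-0.4, -2.4, 1.7]
width: 0.0237
gripper_force: 117.4
```

It snapped: the load fell to about 4 N at 11.5 mm of travel. Lifting straight up, then turning back.

Call:
{"method": "send_rows", "body": {
  "steps": [-1, 0, 0, -0.4, 0, -1, 0, 0, -0.6, 0, -1, 0, 0, -1, 0, -1, 0, 0, -2.5, 0, -1, 0, 0, -4, 0, -1, 0, 0, -4, 0, -1, 0, 0, -2, 0, -1, 0, 0, 0, 8.5, -1, 0, 0, 0, 8.5, -1, 0, 0, 0, 8.5, -1, 0, 0, 0, 8.5, -1, 0, 0, 0, 8.5]
}}

```text
clock: 24.6
position: [0.5528, 0.0391, 0.2899]
ee_rot: [-0.001, 0.95, 0.313, 0.0]
contact_force: [-0.3, -0.1, -2.5]
width: 0.0238
gripper_force: 117.9
```

Call:
{"method": "send_rows", "body": {
  "steps": [-1, 0, 0, 0, 8.5, -1, 0, 0, 0, 8.5, -1, 0, 0, 0, 8.5, -1, 0, 0, 0, 8.5, -1, 0, 0, 0, 8.5, -1, 0, 0, 0, 8.5, -1, 0, 0, 0, 0, -1, 0, 0, 0, 0]
}}

```text
clock: 25.4
position: [0.5529, 0.0386, 0.29]
ee_rot: [-0.0, 0.993, -0.122, -0.0]
contact_force: [-0.2, -0.8, -2.2]
width: 0.0234
gripper_force: 117.9
```

Run:
```python
from h import *
s=get_state();print(s["clock"],s["position"],s["contact_force"],s["qpos"])
T=pose(s);print("yaw",np.degrees(np.arctan2(T[1,0],T[0,0])))
d=shot("side");g=cv2.cvtColor(d["color"],cv2.COLOR_RGB2GRAY)
G=(T@np.array([0,0,-.0187,1]))[:3];P=proj(d,[G,G-[0,0,.06],G-[0,0,.12]]);print(P)
u,v=P[2].astype(int)
for y in range(v-36,v+6,4):
    x=np.nonzero(g[y,u-25:u+25]<110)[0]; print(y,(x.min()+u-25,x.max()+u-25) if len(x) else None)
# grasp target over rest: seat (.604,-.3237), upright pose recorded TCP (.6046,-.3236)
print("to rest in tool",np.linalg.inv(T)@np.r_[.6046,-.3236,.2903,1])
t=shot("top")
m=cv2.inRange(cv2.cvtColor(t["color"],cv2.COLOR_RGB2HSV),(90,5,0),(140,90,255))
n,l=cv2.connectedComponents(m);print(m[240:275,310:365].mean())
```

```text
25.4 [0.5529 0.0386 0.29  ] [-0.1699 -0.8292 -2.1963] [-0.0565  0.2175  1.4414  0.001   1.4832  1.7588]
yaw -14.01303789797847
[[288.8411 153.7751]
 [289.4152 183.473 ]
 [289.9666 211.3545]]
175 (np.int64(265), np.int64(313))
179 (np.int64(265), np.int64(313))
183 (np.int64(266), np.int64(313))
187 (np.int64(266), np.int64(313))
191 (np.int64(265), np.int64(313))
195 (np.int64(266), np.int64(313))
199 (np.int64(266), np.int64(313))
203 (np.int64(266), np.int64(313))
207 (np.int64(266), np.int64(302))
211 (np.int64(290), np.int64(291))
215 None
to rest in tool [ 0.1379  0.3389 -0.0007  1.    ]
117.8961038961039
```

Still upright: tip column 290.5 against 290 expected. Going back over the rest and lowering it the way it came out.

Call:
{"method": "send_rows", "body": {
  "steps": [-1, 1.72, 4.24, 0, 0, -1, 1.72, 4.24, 0, 0, -1, 1.72, 4.24, 0, 0, -1, 1.72, 4.24, 0, 0, -1, 1.72, 4.24, 0, 0, -1, 1.72, 4.24, 0, 0, -1, 1.72, 4.24, 0, 0, -1, 1.72, 4.24, 0, 0, -1, 0, 0, 0, 0, -1, 0, 0, 0, 0, -1, 0, 0, 0, 0]
}}

```text
clock: 26.6
position: [0.6031, -0.3236, 0.29]
ee_rot: [-0.001, 0.992, -0.123, -0.0]
contact_force: [0.6, 0.5, -1.3]
width: 0.0235
gripper_force: 118.8
```

Run:
```python
from h import *
s=get_state();T=pose(s);print(s["clock"],s["position"],np.degrees(np.arctan2(T[1,0],T[0,0])))
I=np.linalg.inv(T);print("upright-pickup pose in tool",I@np.r_[.6050,-.3234,.1304,1])
w=shot("wrist");g=cv2.cvtColor(w["color"],cv2.COLOR_RGB2GRAY)
print("tip");
for y in range(228,250,3):print(y,''.join('%4d'%v for v in g[y,300:342:2]))
a=np.radians(-14.1);x=np.array([np.cos(a),np.sin(a),0]);m=np.array([.5633,-.3135,.012]);yv=np.array([-x[1],x[0],0])
B=[m+.065*x+.045*yv,m+.065*x-.045*yv];print("front base corners exp",proj(w,B))
for y in range(100,240,10):
    r=w["color"][y].astype(int);k=np.nonzero((r[:,1]-r[:,0]>1)&(r.sum(1)<520))[0]; print(y,(k.min(),k.max(),len(k)) if len(k) else None)
```

```text
26.6 [ 0.6031 -0.3236  0.29  ] -14.13543251253807
upright-pickup pose in tool [ 0.0019 -0.0005  0.1596  1.    ]
tip
228   97  98  97  99  95  98  98  95  97  97  97  96  96  95  97  95  97  95  81  87  99
231   97  96  97  96  96  95  97  97  94  98  97  96  95  96  94  92  92  98  83  86  99
234   98  96  95  96  94  96  94  65  54  54  56  58  85  96  95  95  95  95  83  87  97
237   96  96  97  95  97  96  57  51  51  54  53  53  50  82  94  95  96  95  83  83  97
240   98  99  95  98  98  76  49  50  53  52  56  57  49  59  95  94  96  94  89  84  96
243   98  96  97  98  92  77  79  77  77  80  77  79  81  73  93  95  94  95  89  78  93
246   97  97  82  78  81  81  78  77  78  79  79  79  79  81  80  78  77  83  93  75  95
249   77  73  74  79  78  78  80  78  80  79  82  80  79  81  78  78  77  80  77  74  97
front base corners exp [[274.0753 165.9952]
 [363.3929 165.9825]]
100 (np.int64(628), np.int64(628), 1)
110 (np.int64(630), np.int64(630), 1)
120 None
130 None
140 None
150 None
160 None
170 (np.int64(275), np.int64(360), 86)
180 (np.int64(275), np.int64(360), 86)
190 (np.int64(275), np.int64(360), 78)
200 (np.int64(276), np.int64(360), 78)
210 (np.int64(276), np.int64(359), 58)
220 (np.int64(276), np.int64(359), 62)
230 (np.int64(276), np.int64(359), 58)
```

Call:
{"method": "send_rows", "body": {
  "steps": [-1, 0.15, 0, 4, 0, -1, 0, 0, 4, 0, -1, 0, 0, 3, 0, -1, 0, 0, 2, 0, -1, 0, 0, 1.2, 0, -1, 0, 0, 0.8, 0, -1, 0, 0, 0.4, 0, -1, 0, 0, 0, 0, -1, 0, 0, 0, 0]
}}

```text
clock: 27.55
position: [0.6052, -0.3253, 0.1375]
ee_rot: [0.001, 0.992, -0.124, 0.001]
contact_force: [0.4, -0.2, -1.9]
width: 0.0238
gripper_force: 118.6
```

Call:
{"method": "send_rows", "body": {
  "steps": [-1, 0, 0, 0.15, 0, -1, 0, 0, 0.15, 0, -1, 0, 0, 0, 0]
}}

```text
clock: 27.85
position: [0.6045, -0.3249, 0.1333]
ee_rot: [0.0, 0.992, -0.124, 0.0]
contact_force: [-0.7, -0.1, -2.8]
width: 0.0231
gripper_force: 118.6
```

Call:
{"method": "send_rows", "body": {
  "steps": [-1, 0, 0, 0.15, 0, -1, 0, 0, 0, 0]
}}

```text
clock: 28.05
position: [0.6046, -0.325, 0.1318]
ee_rot: [0.0, 0.992, -0.124, 0.0]
contact_force: [0.5, -0.4, -2.0]
width: 0.0238
gripper_force: 118.6
```

Call:
{"method": "send_rows", "body": {
  "steps": [-1, 0, 0, 0.15, 0, -1, 0, 0, 0, 0]
}}

```text
clock: 28.25
position: [0.6049, -0.3251, 0.1312]
ee_rot: [0.0, 0.992, -0.124, 0.001]
contact_force: [-1.6, 0.1, 3.6]
width: 0.0233
gripper_force: 119.0
```

Tip on the foot plate. I'll ease the grip briefly, re-grip lightly, and tilt it back into the trough.

Call:
{"method": "send_rows", "body": {
  "steps": [-0.4, 0, 0, 0, 0, -1, 0, 0, 0, 0, -1, 0, 0, 0, 0],
  "newtons": 25
}}

```text
clock: 28.55
position: [0.6048, -0.3251, 0.1308]
ee_rot: [0.0, 0.992, -0.124, 0.0]
contact_force: [-1.5, 1.0, 4.2]
width: 0.0256
gripper_force: 24.3
```

Call:
{"method": "send_rows", "body": {
  "steps": [-1, -0.7, 0, 0.02, 0, -1, -0.7, 0, 0.07, 0, -1, -0.7, 0, 0.11, 0, -1, -0.7, 0, 0.15, 0, -1, 0, 0, 0, 0]
}}

```text
clock: 29.05
position: [0.5771, -0.3177, 0.1271]
ee_rot: [-0.0, 0.992, -0.124, 0.001]
contact_force: [2.0, 0.8, 0.2]
width: 0.0251
gripper_force: 24.6
```

Run:
```python
from h import *
s=get_state();print(s["clock"],s["position"],s["contact_force"],s["gripper_force"])
w=shot("wrist");g=cv2.cvtColor(w["color"],cv2.COLOR_RGB2GRAY)
print([(y,g[y,318]) for y in range(140,270,3)])
```

```text
29.05 [ 0.5771 -0.3177  0.1271] [2.0475 0.7959 0.1697] 24.55000765621662
[(140, np.uint8(219)), (143, np.uint8(219)), (146, np.uint8(222)), (149, np.uint8(153)), (152, np.uint8(125)), (155, np.uint8(149)), (158, np.uint8(151)), (161, np.uint8(104)), (164, np.uint8(101)), (167, np.uint8(103)), (170, np.uint8(135)), (173, np.uint8(143)), (176, np.uint8(147)), (179, np.uint8(145)), (182, np.uint8(145)), (185, np.uint8(143)), (188, np.uint8(143)), (191, np.uint8(143)), (194, np.uint8(142)), (197, np.uint8(144)), (200, np.uint8(145)), (203, np.uint8(145)), (206, np.uint8(146)), (209, np.uint8(145)), (212, np.uint8(102)), (215, np.uint8(71)), (218, np.uint8(52)), (221, np.uint8(51)), (224, np.uint8(55)), (227, np.uint8(58)), (230, np.uint8(84)), (233, np.uint8(83)), (236, np.uint8(84)), (239, np.uint8(86)), (242, np.uint8(87)), (245, np.uint8(83)), (248, np.uint8(85)), (251, np.uint8(85)), (254, np.uint8(82)), (257, np.uint8(84)), (260, np.uint8(83)), (263, np.uint8(84)), (266, np.uint8(84)), (269, np.uint8(86))]
```

The tip has slid back down the plate towards the trough floor. I'll keep tilting towards the pickup pose, so the floor guides it, and watch the force.

Call:
{"method": "send_rows", "body": {
  "steps": [-1, -0.7, 0, 0.2, 0, -1, -0.7, 0, 0.24, 0, -1, -0.7, 0, 0.28, 0, -1, 0, 0, 0, 0]
}}

```text
clock: 29.5
position: [0.5554, -0.3128, 0.1192]
ee_rot: [0.0, 0.992, -0.124, -0.001]
contact_force: [1.2, 0.5, 0.8]
width: 0.0254
gripper_force: 24.6
```

Run:
```python
from h import *
s=get_state();print(s["clock"],s["position"],s["contact_force"],s["gripper_force"])
w=shot("wrist");g=cv2.cvtColor(w["color"],cv2.COLOR_RGB2GRAY)
print([(y,g[y,318]) for y in range(110,250,3)])
```

```text
29.5 [ 0.5554 -0.3128  0.1192] [1.2204 0.5421 0.7558] 24.62174642365426
[(110, np.uint8(221)), (113, np.uint8(127)), (116, np.uint8(155)), (119, np.uint8(104)), (122, np.uint8(104)), (125, np.uint8(105)), (128, np.uint8(151)), (131, np.uint8(150)), (134, np.uint8(151)), (137, np.uint8(153)), (140, np.uint8(151)), (143, np.uint8(150)), (146, np.uint8(150)), (149, np.uint8(150)), (152, np.uint8(150)), (155, np.uint8(150)), (158, np.uint8(150)), (161, np.uint8(151)), (164, np.uint8(148)), (167, np.uint8(151)), (170, np.uint8(151)), (173, np.uint8(151)), (176, np.uint8(59)), (179, np.uint8(58)), (182, np.uint8(60)), (185, np.uint8(56)), (188, np.uint8(58)), (191, np.uint8(58)), (194, np.uint8(58)), (197, np.uint8(88)), (200, np.uint8(97)), (203, np.uint8(97)), (206, np.uint8(96)), (209, np.uint8(95)), (212, np.uint8(93)), (215, np.uint8(97)), (218, np.uint8(96)), (221, np.uint8(95)), (224, np.uint8(98)), (227, np.uint8(97)), (230, np.uint8(96)), (233, np.uint8(93)), (236, np.uint8(94)), (239, np.uint8(96)), (242, np.uint8(95)), (245, np.uint8(96)), (248, np.uint8(98))]
```

Call:
{"method": "send_rows", "body": {
  "steps": [-1, -0.65, 0, 0.33, 0, -1, -0.65, 0, 0.35, 0, -1, -0.6, 0, 0.33, 0, -1, 0, 0, 0, 0]
}}

```text
clock: 29.95
position: [0.5382, -0.3085, 0.1096]
ee_rot: [0.0, 0.992, -0.124, 0.0]
contact_force: [1.7, -0.9, 1.6]
width: 0.025
gripper_force: 24.5
```

Run:
```python
from h import *
s=get_state();print(s["clock"],s["position"],s["contact_force"],s["gripper_force"])
w=shot("wrist");g=cv2.cvtColor(w["color"],cv2.COLOR_RGB2GRAY)
print([(y,g[y,318]) for y in range(90,220,3)])
```

```text
29.95 [ 0.5382 -0.3085  0.1096] [ 1.6664 -0.9314  1.6037] 24.545255033299327
[(90, np.uint8(155)), (93, np.uint8(154)), (96, np.uint8(155)), (99, np.uint8(156)), (102, np.uint8(154)), (105, np.uint8(155)), (108, np.uint8(156)), (111, np.uint8(154)), (114, np.uint8(155)), (117, np.uint8(155)), (120, np.uint8(152)), (123, np.uint8(154)), (126, np.uint8(104)), (129, np.uint8(63)), (132, np.uint8(64)), (135, np.uint8(63)), (138, np.uint8(64)), (141, np.uint8(64)), (144, np.uint8(65)), (147, np.uint8(64)), (150, np.uint8(65)), (153, np.uint8(62)), (156, np.uint8(63)), (159, np.uint8(59)), (162, np.uint8(100)), (165, np.uint8(102)), (168, np.uint8(107)), (171, np.uint8(105)), (174, np.uint8(107)), (177, np.uint8(107)), (180, np.uint8(107)), (183, np.uint8(109)), (186, np.uint8(108)), (189, np.uint8(107)), (192, np.uint8(107)), (195, np.uint8(108)), (198, np.uint8(107)), (201, np.uint8(106)), (204, np.uint8(107)), (207, np.uint8(106)), (210, np.uint8(107)), (213, np.uint8(106)), (216, np.uint8(108)), (219, np.uint8(108))]
```

Call:
{"method": "send_rows", "body": {
  "steps": [-1, -0.15, -0.15, 0.05, 0, -1, -0.1, 0, 0.03, 0, -1, 0, 0, 0, 0, -0.4, 0, 0, 0, 0, -0.3, 0, 0, 0, 0, -0.2, 0, 0, 0, 0, 0, 0, 0, 0, 0, 1, 0, 0, 0, 0, 1, 0, 0, 0, 0, 1, 0, 0, 0, 0, 1, 0, 0, 0, 0, 1, 0, 0, 0, 0]
}}

```text
clock: 31.2
position: [0.5366, -0.3062, 0.1087]
ee_rot: [0.0, 0.992, -0.124, 0.0]
contact_force: [0.5, 1.1, 0.2]
width: 0.0853
gripper_force: 0.0
```

Call:
{"method": "send_rows", "body": {
  "steps": [1, 0, 0, -1, 0]
}}

```text
clock: 31.3
position: [0.5357, -0.3055, 0.1177]
ee_rot: [-0.001, 0.992, -0.124, -0.001]
contact_force: [-0.6, 0.5, -0.1]
width: 0.0851
gripper_force: 0.0
```

Run:
```python
from h import *
s=get_state();print(s["clock"],s["position"],s["contact_force"],s["width"])
a=cv2.cvtColor(cv2.imread("pics/w6.png"),cv2.COLOR_BGR2GRAY)
w=shot("wrist","w20.png");g=cv2.cvtColor(w["color"],cv2.COLOR_RGB2GRAY)
for n,q in(("before",a),("now",g)):
    print(n,q[100:420:8,316]); print([(y,np.nonzero(q[y,270:370]<125)[0][[0,-1]]+270) for y in (130,145,170,200,230)])
```

```text
31.3 [ 0.5357 -0.3055  0.1177] [-0.5648  0.5409 -0.1297] 0.08513051975100344
before [146 144 144  59  63  62  61  97 101 103 102 103 101 103 102 102 101 101
  69  69 101  57 102  57 106  60 103  58 102  57 105  59 105 105 106 121
 133 140 156 159]
[(130, array([270, 366])), (145, array([270, 368])), (170, array([270, 369])), (200, array([270, 369])), (230, array([270, 357]))]
now [147 144 145  57  55  56  68  95 102 105 104 102 101 102 102 104 104  84
 105  57 106  60 107  80 102  90 105  76 108  60 106  61 106 108 108 115
 126 140 158 160]
[(130, array([270, 369])), (145, array([270, 369])), (170, array([270, 369])), (200, array([270, 369])), (230, array([273, 362]))]
```

The punch profile matches the pre-pick picture. Retreating, then comparing the scene with the first pictures.

Call:
{"method": "send_rows", "body": {
  "steps": [1, 0, 0, -3, 0, 1, 0, 0, -4.5, 0, 1, 0, 0, -4.5, 0, 1, 0, 0, -4, 0, 1, -4, 0, 0, 0, 1, -4, 0, 0, 0, 1, -4, 0, 0, 0, 1, -3, 0, 0, 0, 1, 0, 0, 0, 0, 1, 0, 0, 0, 0]
}}

```text
clock: 32.35
position: [0.3913, -0.2696, 0.2798]
ee_rot: [0.001, 0.992, -0.124, 0.001]
contact_force: [0.6, -0.1, 0.1]
width: 0.0852
gripper_force: 0.0
```

Run:
```python
from h import *
s=get_state();print(s["clock"],s["position"],s["contact_force"])
for n in("top","side"):
    d=shot(n,n+"9.png");a=cv2.imread(f"pics/{n}0.png");b=d["color"][:,:,::-1]
    m=(cv2.GaussianBlur(cv2.absdiff(a,b).max(2),(3,3),0)>22).astype(np.uint8)
    k,l,st,c=cv2.connectedComponentsWithStats(m)
    print(n,[tuple(x[:5]) for x in st[1:] if x[4]>8])
# punch in side image before/after, dark mask
    if n=="side":
        for q in(a,np.ascontiguousarray(b)):
            g=cv2.cvtColor(q,cv2.COLOR_BGR2GRAY)[330:445,265:362];mm=cv2.moments((g<75).astype(np.uint8));print(mm["m00"],mm["m10"]/mm["m00"],mm["m01"]/mm["m00"])
    else:
        B=proj(d,[[.5450,.0038,.06]]);print("block exp",B,"anvil",proj(d,[[.5458,.0034,.02]]))
```

```text
32.35 [ 0.3913 -0.2696  0.2798] [ 0.6387 -0.066   0.1293]
top [(np.int32(219), np.int32(216), np.int32(43), np.int32(32), np.int32(253)), (np.int32(239), np.int32(219), np.int32(7), np.int32(7), np.int32(27)), (np.int32(231), np.int32(222), np.int32(7), np.int32(7), np.int32(28)), (np.int32(242), np.int32(228), np.int32(7), np.int32(7), np.int32(28)), (np.int32(219), np.int32(230), np.int32(9), np.int32(8), np.int32(55)), (np.int32(234), np.int32(230), np.int32(6), np.int32(8), np.int32(30)), (np.int32(315), np.int32(242), np.int32(41), np.int32(22), np.int32(358)), (np.int32(342), np.int32(261), np.int32(4), np.int32(3), np.int32(9)), (np.int32(350), np.int32(263), np.int32(4), np.int32(3), np.int32(10)), (np.int32(238), np.int32(283), np.int32(402), np.int32(197), np.int32(31016))]
block exp [[336.9389 255.779 ]] anvil [[336.4675 257.0821]]
side [(np.int32(15), np.int32(0), np.int32(40), np.int32(136), np.int32(1335)), (np.int32(109), np.int32(0), np.int32(89), np.int32(115), np.int32(6214)), (np.int32(151), np.int32(0), np.int32(6), np.int32(3), np.int32(14)), (np.int32(33), np.in
[... 252 characters left out ...]
nt32(29), np.int32(224)), (np.int32(41), np.int32(224), np.int32(23), np.int32(16), np.int32(223)), (np.int32(288), np.int32(265), np.int32(8), np.int32(6), np.int32(38)), (np.int32(302), np.int32(268), np.int32(3), np.int32(6), np.int32(13)), (np.int32(275), np.int32(273), np.int32(6), np.int32(16), np.int32(40)), (np.int32(285), np.int32(274), np.int32(8), np.int32(17), np.int32(77)), (np.int32(296), np.int32(274), np.int32(6), np.int32(16), np.int32(39)), (np.int32(275), np.int32(290), np.int32(27), np.int32(17), np.int32(357)), (np.int32(289), np.int32(333), np.int32(25), np.int32(27), np.int32(104))]
2232.0 48.483870967741936 62.57437275985663
1598.0 48.041927409261575 67.01314142678348
```

Run:
```python
from h import *
a=cv2.imread("pics/side0.png",0);b=cv2.imread("pics/side9.png",0)
for y in range(330,384,5):
    print(y,''.join('%4d'%v for v in a[y,276:330:3]),' |',''.join('%4d'%v for v in b[y,276:330:3]))
w=shot("wrist");g=cv2.cvtColor(w["color"],cv2.COLOR_RGB2GRAY)
a=np.radians(-14.1);x=np.array([np.cos(a),np.sin(a),0]);m=np.array([.5633,-.3135,0])
print("exp cap px",proj(w,[m-.046*x+[0,0,.1549]]))
```

```text
330  168 170 171 172 170 169 170 170 173 172 170 168 171 170 169 168 166 169  |  179 181 183 184 181 181 181 181 183 183 180 179 182 181 181 179 176 180
335  171 167 143 126 124 107 147 169 169 169 170 170 168 169 169 170 170 168  |  182 180 166 138 133 137 172 181 180 181 181 181 180 180 180 181 181 178
340  171 133 124 121 107  95  85 102 165 170 174 174 172 171 170 169 169 170  |  182 143 133 131 113 100  92 139 181 182 186 185 183 182 180 181 180 181
345  172 125  84  86  85  84  76  77  76 149 176 175 171 172 175 172 168 167  |  181 116  95  96  93  91  82  81 103 177 188 186 182 184 186 183 180 178
350  172 171 113  70  69  69  74  75  73  74 112 170 171 173 172 171 172 174  |  184 177 100  77  76  74  82  77  78  82 152 184 183 184 183 183 183 186
355  172 169 172 154  75  67  68  69  75  76  70  84 156 170 170 170 170 171  |  183 181 182 130  68  70  78  74  83  78  75 121 178 181 181 181 181 182
360  172 173 172 172 166 106  63  66  71  71  74  75  72  93  90  94 161 171  |  183 184 183 184 164  82  69  70  80  76  79  78  80 111  97 100 171 182
365  170 170 173 172 172 172 122  65  63  67  72  74  71  79  76  70  76 137  |  181 181 185 184 183 179 106  68  71  73  80  77  75  83  77  74  81 147
370  171 173 172 172 172 167 116  84  65  65  66  71  83  84  82  77  70  72  |  182 185 184 183 184 177 123  86  65  68  73  75  88  88  87  80  74  78
375  171 171 170 172 153 115 109  76  74  71  67  73  77  82  84  83  80  73  |  183 182 182 184 163 122 116  81  78  71  73  80  86  89  89  87  82  75
380  172 171 171 168 126  90  71  72  74  74  80  92 109  93  79  83  84  81  |  183 184 182 179 133  96  77  77  79  78  83  98 117  98  85  88  88  84
exp cap px [[318.6392   7.0066]]
```

```bash
python3 -c "
from rig import *
print(sign_off())"
```

```text
the job is handed in; nothing more can be done
None
```

I handed the job in at about 32 s: the block lies centred on the anvil, the punch snapped once inside the ring (tip within about 1 mm of its centre), and it is back in its rest within about 1–2 mm of where it started, with no sign in the before/after pictures that anything else moved.

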